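# Hook a battery module out of a slanted charging bay

### The arm

A 6-joint arm with a two-finger parallel gripper is mounted at the origin on the work surface. World frame = base frame: x ahead of the robot, y to its left, z up, the work surface at z = 0. Lengths are in m, angles in rad, forces in N, time in s.
With the tool pointing down it reaches from about 0.225 to 0.875 m from the base axis. Payload 3.4 kg.
Tool frame: the origin (TCP) lies on the centre line of the jaws, within the pads' length; the fingertips stand 19 mm ahead of it and the grasp point (between the pads) is the TCP (nose_length is the distance from the TCP to the fingertips, in m); z points along the fingers, y is the direction in which the jaws open and shut (so a half turn about z gives the same grasp; the last joint's range is limited). The gripper opens to 85 mm and grips with 20 to 120 N. Pads are 22 mm wide; open, the fingers measure 114 mm over their backs; the gripper's body (76 mm by 85 mm) begins 54 mm behind the grasp point. The pads swing forward as they close: fully open they stand 13 mm farther back than shut.
Start: joints at [1.216, 0.276, 1.505, -0, 1.361, -0.121], TCP at [0.133, 0.559, 0.25] pointing down, gripper open.
Joint ranges: [-2.89, 2.89], [-0.75, 2.08], [0.22, 2.7], [-1.18, 4.32], [0.11, 2.71], [-2.7, 2.7]. Speed limits (rad/s): [2.57, 2.57, 3.14, 3.14, 3.14, 3.14].

### API

Orientations are given as a unit quaternion [w, x, y, z].
In Python, from rig import * gives the robot as it stands.
- The arm moves only by the shell command python3 -m jog 'ROWS' [OPENING] [FORCE]. ROWS is JSON, one flat list of numbers, 6 for each row, row after row: the shift along the tool's x, y, z in mm, then the turn, a rotation vector about the tool's x, y, z in degrees. In form: [tx, ty, tz, wx, wy, wz, tx, ty, tz, wx, wy, wz, ...]. A call has 1 to 10 rows; each row is the pose to reach, as a shift and turn from the pose commanded when the call began, along the tool's axes at that moment; what a row does not reach only later rows make up. A row lasts 1/8 s, in which the tool goes at most 62.5 mm and 10.7 degrees, less where a joint would pass 70% of its speed; a pose out of reach is approached as far as the arm can. A call with a gripper value outside its range is refused whole. OPENING is the closure, from 0 (fully open) to 1 (shut), set as the call begins (- or left out, the last holds). The fingers move at their own pace and stop on an object; FORCE is the grip in N (left out, the last holds). Time passes only in rows, so rows that repeat a pose let the fingers close. It gives the time, the measured TCP pose, the force and the opening at its end, in the units of the state.
- get_state(): the state, without advancing time (a new reading comes with each control period).
- get_image(name): name is "scene" or "top" or "wrist"; returns a dict with "frame" (420x560x3 uint8, red, green, blue), "camera_matrix" (3x3 intrinsics, pixels), "k1" (the pictures are not rectified: a ray, as slopes to the right and down, at radius r is drawn at 1 + k1 r^2 times it, then the intrinsics apply), "rvec" (rotation vector, rad) and "tvec" (3), from world to camera coordinates, as OpenCV has them. Camera axes: x right, y down, z forward; pixel columns grow to the right and rows downward; lengths in m; the calibration is good to about 2 mm. A picture is of the moment at which its call begins. There is no depth.
- sign_off(): hands the job in, once; it reports no verdict.
The state is a dict: "clock": time; "qpos": joint angles; "qd": joint speeds; "effort": joint torques, N m; "position": TCP position; "ee_rot": TCP orientation; "contact_force": force on the tool from outside, world axes, zero at the start; "moment": the same for the moment, N m; "width": finger opening in m.
Only numpy, scipy, OpenCV 4.12 (cv2) and the standard library are available. Lean on these libraries where they do the work, as an engineer would, in place of code of your own. Each camera call takes 0.05 s, during which the arm holds its last target.

### The job

Take the red-handled pull hook from its fork stand, catch the yellow loop of the battery module deep in the slanted charging bore with it, and draw the module out all the way to its stop. Then unhook it, leaving the module out, and hang the hook back in its stand. Draw the module with the hook only, not with the fingers, and leave the other things on the table where they are.

Things in the scene. Friction and masses are not known exactly. Their poses are not given: they have to be found in the camera images.
- bore: Charging dock's bore (fixed; grey block, clear tube, blue rim). Origin: centre of the mouth, in the rim's plane, about 180 mm above the table. z points out along the axis, leaning 32 degrees from vertical towards its -x side, which faces roughly to the robot; y is level. Round, straight, 60 mm across inside, rim 76 mm outside; the block around it is 90 x 90 mm and begins 60 mm below the mouth.
- module: Battery module in the bore: black cylinder 56 mm across, 70 mm long, that only slides along the bore. Origin: centre of its flat top face; axes parallel to the bore's. The top lies 85 to 105 mm below the mouth at first, and 5 mm below it when drawn out to the stop. Slides stiffly: about 11 N to draw out, 7 N to push in; stays where left. It carries the loop.
- loop_hinge (a point): Middle of the hinge line of the module's yellow loop, 3 mm above the module's top face; same axes. Legs at y = +-17 mm carry a cross bar along y, all of 6 mm round bar; upright, the bar's centre is 27 mm above this point. The loop leans up to 40 degrees to +x or -x: which way and how far is not given, and must be felt or seen. It swings at a light push (under 1 N) and stays where left.
- hook_grip (a point): Centre of the red handle of the pull hook, 30 (x) x 22 (y) x 65 (z) mm; axes of the hook, which hangs upright at first, z up along its shaft. Below the handle is a steel collar 34 mm across, its underside 37.5 mm below this point; below that the 8 mm round shaft, to the hook's lowest point 155.5 mm below this point. Hook 188 mm long, 130 to 200 g.
- hook: The same pull hook; origin: its lowest point, on the shaft's axis; same axes. Here a 7 mm thick toe sticks out along +y: its tip's centre is 20 mm from the shaft's axis (its end at 23.5 mm), turned up there to 12 mm above the lowest point.
- stand: Fork stand of the hook (fixed). Origin: on the table, below the slot; z up. Two level prongs along x, 18 mm wide each, leave a slot 18 mm wide between them, open at -x, from x = -35 mm to the post at x = +45 mm. Prong tops are 150 mm up; the hook hangs with its collar on them, its handle's centre 187.5 mm up. Base plate 12 mm thick, x from -40 to +80 mm, 110 mm wide.
- spare_mid (a point): Bystander: a spare battery module standing upright, black cylinder 56 mm across, 70 mm tall; this point is its centre.
- minipc_mid (a point): Bystander: black mini computer, 110 x 75 x 34 mm; this point is its centre.
- carton_mid (a point): Bystander: green and brown carton, 170 x 130 x 50 mm; this point is its centre.
- case_mid (a point): Bystander: perforated aluminium case, 150 x 100 x 45 mm; this point is its centre.
- controller_mid (a point): Bystander: small yellow controller box, 85 x 60 x 28 mm; this point is its centre.
- mug_mid (a point): Bystander: blue mug, 80 mm across, 90 mm tall; this point is its centre.
- driver_mid (a point): Bystander: orange-handled screwdriver lying on the table (this point is at its handle-to-blade middle).
Things that resemble listed ones, but are neither listed nor needed, are in the scene too. Leave any purple look-alike of the hook alone.

How it is judged:
By the outcome, as a careful person would: the job done as asked, in the order asked, and still so for the second after the job is handed in, with the robot touching nothing.
It also fails if it takes over 72 s, if anything falls off the work surface, if the arm or the gripper's body presses on something with over 40 N, if the wrist force passes 120 N, or if a joint passes its speed limit or range.

## Working session

There is one attempt and no reset: what is moved stays moved. The work goes in short steps, Python scripts to look and compute and a shell command to move; the robot and the scene stay as the last step left them, time stands still between calls to the robot, and variables do not carry over. Pictures are saved under pics/ and viewed, and the job is handed in when it is done.

```bash
ls; mkdir -p pics
python3 - <<'E'
from rig import *
import cv2
print(get_state())
for n in ["scene","top","wrist"]:
    d=get_image(n); cv2.imwrite(f"pics/{n}0.png",d["frame"][:,:,::-1]); print(n,d["camera_matrix"],d["k1"],d["rvec"],d["tvec"])
E
```

```text
pics
{'clock': 0.0, 'qpos': array([ 1.21597487e+00,  2.76621855e-01,  1.50614647e+00,  3.46617460e-05,
        1.36070965e+00, -1.20974648e-01]), 'qd': array([ 2.11157976e-03,  2.66303044e-04,  8.04709275e-05,  4.25597942e-04,
       -4.88863426e-04,  6.24278330e-04]), 'effort': array([-1.24866729e-04, -4.16769969e+01, -2.45811045e+01, -2.86210206e-04,
        1.07999714e-02, -3.71077351e-05]), 'position': array([0.13304453, 0.55888278, 0.24941906]), 'ee_rot': array([-2.38616463e-04,  1.16660728e-01,  9.93171378e-01, -9.12115656e-04]), 'contact_force': array([-0.02285317, -0.37910427, -0.06507801]), 'moment': array([0.0034115 , 0.06323609, 0.00019693]), 'width': 0.08499702932551688}
scene [[450.7442654    0.         286.63593162]
 [  0.         450.7442654  220.23978734]
 [  0.           0.           1.        ]] -0.036102047930138534 [ 1.70712151  2.13991205 -0.5825588 ] [ 0.12279029 -0.35030273  1.51131226]
top [[487.36114436   0.         279.06093536]
 [  0.         487.36114436 207.26812159]
 [  0.           0.           1.        ]] -0.17130059996700597 [ 2.1694189  -2.03944654  0.22820343] [-0.03768983  0.54820722  1.2936271 ]
wrist [[301.11014198   0.         279.27175908]
 [  0.         301.11014198 213.74594493]
 [  0.           0.           1.        ]] -0.06746693553303995 [-2.26136464 -1.78762934 -0.27982059] [-0.57486366 -0.03987534  0.3799803 ]
```

View pics/scene0.png

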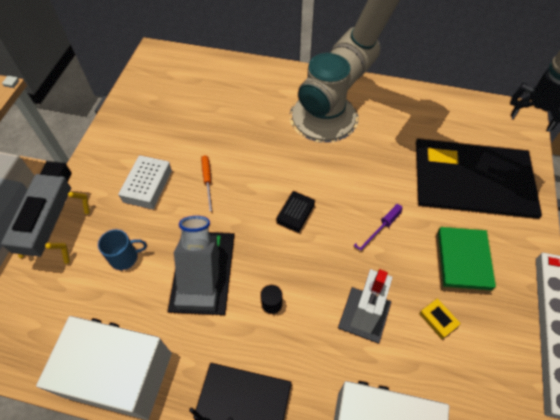

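View pics/top0.png

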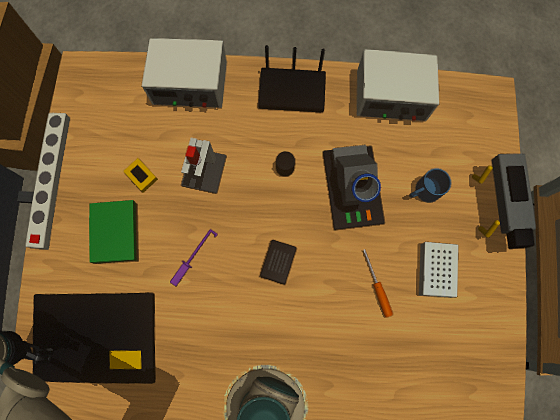

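View pics/wrist0.png

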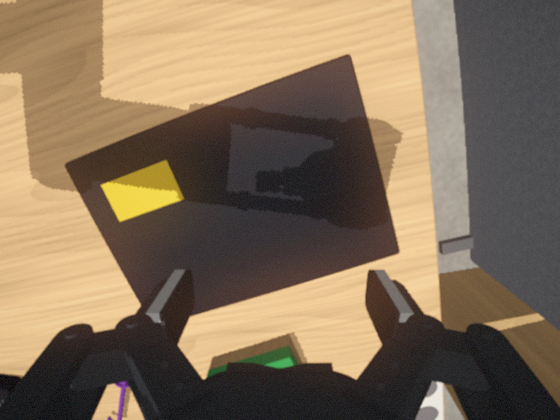

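The scene view shows the dock at about (195,250), with its rim at (195,224), and the stand with the red handle at (380,280). In the top view the rim is at (366,187) and the handle at (191,153). The purple look-alike lies on the table and is not needed. Next I'll zoom in.

```bash
cat > h.py <<'E'
from rig import *
import numpy as np, cv2
def grab(n):
    d=get_image(n); d['R']=cv2.Rodrigues(np.array(d['rvec'],float))[0]; d['t']=np.array(d['tvec'],float); d['C']=-d['R'].T@d['t']; return d
def proj(d,P):
    p=np.atleast_2d(P)@d['R'].T+d['t']; s=p[:,:2]/p[:,2:]; r2=(s**2).sum(1,keepdims=True); s=s*(1+d['k1']*r2)
    K=d['camera_matrix']; return s*[K[0,0],K[1,1]]+[K[0,2],K[1,2]]
def ray(d,uv):
    K=d['camera_matrix']; u=cv2.undistortPoints(np.array([[uv]],float),K,np.array([d['k1'],0,0,0,0.]))[0,0]
    v=d['R'].T@np.array([u[0],u[1],1]); return d['C'],v/np.linalg.norm(v)
def onz(d,uv,z):
    c,v=ray(d,uv); return c+v*(z-c[2])/v[2]
def tri(rays):
    A=np.zeros((3,3));b=np.zeros(3)
    for c,v in rays:
        M=np.eye(3)-np.outer(v,v); A+=M;b+=M@c
    p=np.linalg.solve(A,b); return p,[np.linalg.norm((np.eye(3)-np.outer(v,v))@(p-c)) for c,v in rays]
def save(d,name,box=None,s=1):
    f=d['frame'][:,:,::-1]
    if box: x0,y0,x1,y1=box; f=f[y0:y1,x0:x1]
    cv2.imwrite('pics/'+name+'.png',cv2.resize(f,None,fx=s,fy=s,interpolation=cv2.INTER_CUBIC))
E
python3 - <<'E'
from h import *
s=grab('scene');t=grab('top')
def cat(b1,b2,name,z):
    a=s['frame'][b1[1]:b1[3],b1[0]:b1[2],::-1]; b=t['frame'][b2[1]:b2[3],b2[0]:b2[2],::-1]
    a=cv2.resize(a,(400,int(400*a.shape[0]/a.shape[1])),interpolation=cv2.INTER_CUBIC)
    b=cv2.resize(b,(400,int(400*b.shape[0]/b.shape[1])),interpolation=cv2.INTER_CUBIC)
    h=min(600,max(a.shape[0],b.shape[0])); o=np.zeros((h,800,3),np.uint8); o[:min(h,a.shape[0]),:400]=a[:h]; o[:min(h,b.shape[0]),400:]=b[:h]; cv2.imwrite(f'pics/{name}.png',o)
cat((160,200,240,320),(320,140,400,240),'dock',5)
cat((330,260,410,350),(170,125,240,200),'stand',5)
for n,d in (('s',s),('t',t)):
    hsv=cv2.cvtColor(d['frame'],cv2.COLOR_RGB2HSV)
    blue=cv2.inRange(hsv,(108,100,60),(128,255,255)); red=cv2.inRange(hsv,(0,150,90),(5,255,255))|cv2.inRange(hsv,(175,150,90),(180,255,255))
    for nm,m in (('blue',blue),('red',red)):
        k,l,st,c=cv2.connectedComponentsWithStats(m)
        for i in range(1,k):
            if st[i,4]>25: print(n,nm,st[i],c[i])
E
```

```text
s blue [180 220  29  12 104] [193.125      227.80769231]
s red [549 258  11   8  76] [554.01315789 261.40789474]
s red [372 270  15  21 142] [380.04929577 278.18309859]
t blue [352 174  29  28 164] [364.67073171 186.90243902]
t red [186 146  10  11  81] [190.48148148 151.18518519]
t red [ 29 234  11   9  75] [ 33.96       238.42666667]
```

View pics/dock.png

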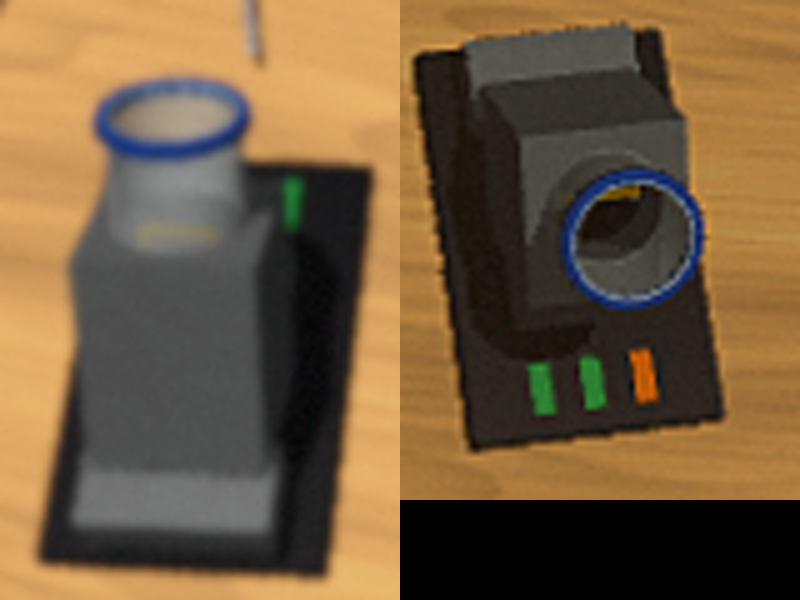

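View pics/stand.png

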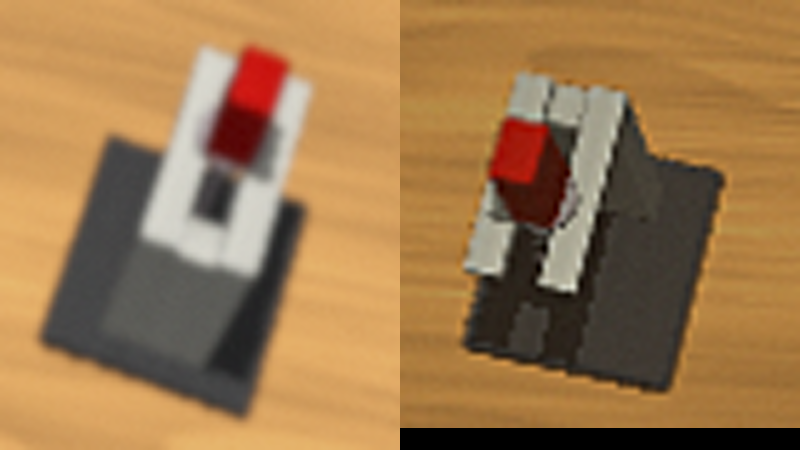

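Run:
```python
from h import *
s=grab('scene');t=grab('top')
C={}
for n,d in (('s',s),('t',t)):
    hsv=cv2.cvtColor(d['frame'],cv2.COLOR_RGB2HSV)
    m=cv2.inRange(hsv,(105,90,50),(130,255,255)); 
    k,l,st,c=cv2.connectedComponentsWithStats(m)
    box=(170,205,215,245) if n=='s' else (345,165,390,210)
    mm=np.zeros_like(m); mm[box[1]:box[3],box[0]:box[2]]=m[box[1]:box[3],box[0]:box[2]]
    pts=cv2.findNonZero(mm); h=cv2.convexHull(pts); e=cv2.fitEllipse(h); print(n,e); C[n]=e[0]
p,r=tri([ray(s,C['s']),ray(t,C['t'])]); print('rim',p,r)
# stand/dock bases by table-plane rays (top)
q=lambda u,v,x0,y0,sc:(x0+u/sc-.4,y0+v/sc-.4)
f=lambda d,u,v,x0,y0,sc,z: onz(d,q(u,v,x0,y0,sc),z)
print('dock base left edge', f(t,415,55,320,140,5,.01),f(t,472,450,320,140,5,.01),'right',f(t,660,30,320,140,5,.01),f(t,722,418,320,140,5,.01))
sc=400/70
for nm,u,v in (('baseNW',465,350),('baseSW',668,390),('baseSE',725,175)): print(nm,f(t,u-400 if 0 else u-400,v,170,125,sc,.012))
for nm,u,v in (('Ltip a',467,270),('Ltip b',500,276),('Rtip a',542,285),('Rtip b',577,292),('Rback',628,92),('Lback',518,72)): print(nm,f(t,u-400,v,170,125,sc,.150))
print('handle top', f(t,521-400,150,170,125,sc,.22))
sc=5
for nm,u,v in (('sLback',310,90),('sRback',202,45),('s tipL?',260,275),('s tipR?',145,238)): print(nm,f(s,u,v,330,260,sc,.150))
print('handle top s', f(s,262,80,330,260,sc,.22))
```

```text
s ((193.7971954345703, 224.125244140625), (14.737091064453125, 29.67850685119629), 85.24835205078125)
t ((365.9078369140625, 187.34579467773438), (27.253787994384766, 29.182106018066406), 43.523841857910156)
rim [ 0.59035746 -0.22486119  0.17534331] [np.float64(6.397960793748658e-06), np.float64(6.397960793762378e-06)]
dock base left edge [ 0.7577374  -0.36318391  0.01      ] [ 0.51874322 -0.39762285  0.01      ] right [ 0.78567523 -0.51699199  0.01      ] [ 0.54649259 -0.54969073  0.01      ]
baseNW [0.60631921 0.2869787  0.012     ]
baseSW [0.59161956 0.18061006 0.012     ]
baseSE [0.70784654 0.16156786 0.012     ]
Ltip a [0.60940414 0.25974922 0.15      ]
Ltip b [0.60740965 0.24397542 0.15      ]
Rtip a [0.60423116 0.2239104  0.15      ]
Rtip b [0.60183484 0.20728046 0.15      ]
Rback [0.70075012 0.19310312 0.15      ]
Lback [0.70788837 0.24634817 0.15      ]
handle top [0.64581395 0.22613738 0.22      ]
sLback [0.61113251 0.26066408 0.15      ]
sRback [0.5994598  0.20840896 0.15      ]
s tipL? [0.70574346 0.2481539  0.15      ]
s tipR? [0.69991617 0.19552157 0.15      ]
handle top s [0.64513483 0.22849101 0.22      ]
```

```bash
cat >> h.py <<'E'
from scipy.spatial.transform import Rotation as Ro
def tool():
    s=get_state(); q=s['ee_rot']; return np.array(s['position']),Ro.from_quat([q[1],q[2],q[3],q[0]]).as_matrix()
def goto(P,R):
    """print shift mm & rotvec deg from the current (measured) pose to P,R"""
    p,r=tool(); print('shift',np.round(r.T@(np.array(P)-p)*1e3,1),'turn',np.round(np.degrees(Ro.from_matrix(r.T@R).as_rotvec()),2))
E
python3 - <<'E'
from h import *
s=grab('scene');t=grab('top');w=grab('wrist')
p,r=tool()
print('cam in tool',r.T@(w['C']-p)*1e3,'axes\n',(r.T@w['R'].T).round(3))
f=lambda d,u,v,x0,y0,sc,z: onz(d,(x0+u/sc-.4,y0+v/sc-.4),z)
L=[f(t,u,v,320,140,5,.008) for u,v in ((15,55),(72,450),(260,30),(322,418))]
print(np.round(L,4)); print(np.degrees(np.arctan2(*(L[0]-L[1])[[1,0]])),np.degrees(np.arctan2(*(L[2]-L[3])[[1,0]])))
for n,d,b in (('s',s,(183,235,212,260)),('t',t,(345,165,390,210))):
    hsv=cv2.cvtColor(d['frame'],cv2.COLOR_RGB2HSV)
    m=cv2.inRange(hsv,(18,110 if n=='t' else 60,60),(35,255,255)); mm=m*0; mm[b[1]:b[3],b[0]:b[2]]=m[b[1]:b[3],b[0]:b[2]]
    print(n,cv2.findNonZero(mm)[:,0].tolist() if mm.any() else None)
    save(d,'z'+n,b,16)
E
```

```text
cam in tool [  79.1584346     0.56204341 -123.48301725] axes
 [[ 0.001 -0.952 -0.307]
 [ 1.     0.001  0.   ]
 [-0.    -0.307  0.952]]
[[ 0.7415 -0.1221  0.008 ]
 [ 0.5054 -0.1645  0.008 ]
 [ 0.7675 -0.2689  0.008 ]
 [ 0.5328 -0.3092  0.008 ]]
10.193885604110266 9.744476744939867
s [[201, 246]]
t [[377, 168], [380, 172], [383, 172], [387, 172], [388, 172], [389, 172], [377, 173], [378, 173], [381, 173], [382, 173], [383, 173], [378, 174], [379, 174], [380, 174], [381, 174], [382, 174], [383, 174], [384, 174], [385, 174], [386, 174], [387, 174], [388, 174], [389, 174], [378, 175], [379, 175], [380, 175], [381, 175], [382, 175], [383, 175], [384, 175], [385, 175], [384, 176], [388, 176], [365, 177], [366, 177], [367, 177], [361, 178], [362, 178], [363, 178], [364, 178], [365, 178], [366, 178], [367, 178], [378, 178], [382, 178], [383, 178], [384, 178], [385, 178], [386, 178], [387, 178], [388, 178], [389, 178], [353, 179], [354, 179], [360, 179], [361, 179], [362, 179], [363, 179], [364, 179], [365, 179], [366, 179], [367, 179], [380, 180], [380, 181], [381, 181], [382, 181], [383, 181], [384, 181], [385, 181], [387, 181], [388, 181], [389, 181], [381, 184], [382, 184], [383, 184], [384, 184], [385, 184], [386, 184], [381, 185], [382, 185], [383, 185], [381, 186], [382, 186], [383, 186], [384, 186], [385, 186], [386, 186], [387, 186], [388, 186], [389, 186], [387, 187], [388, 187], [389, 187], [381, 189]]
```

View pics/zt.png

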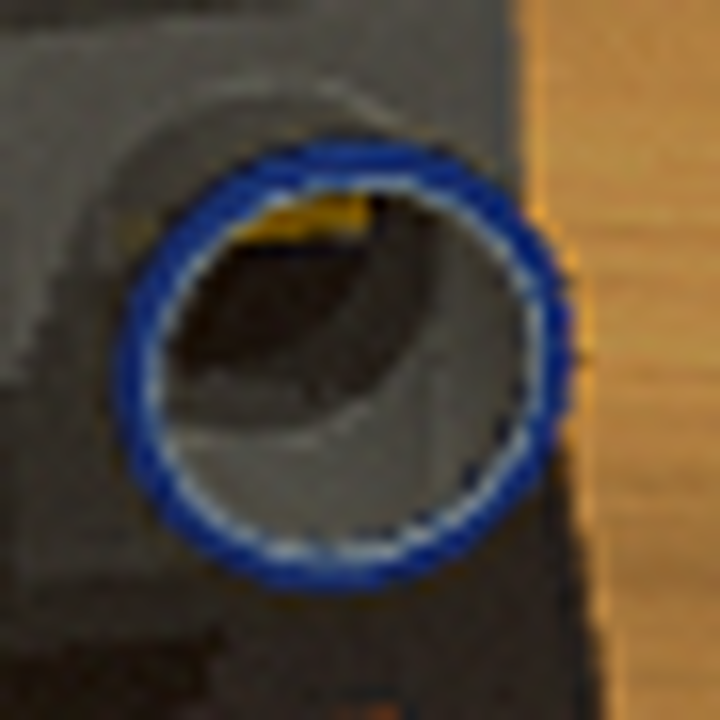

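View pics/zs.png

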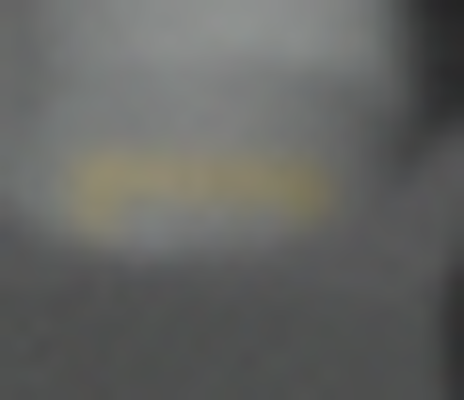

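```bash
cat >> h.py <<'E'
def boreR(yaw):
    y=np.radians(yaw); xh=np.array([np.cos(y),np.sin(y),0]); yy=np.array([-np.sin(y),np.cos(y),0]); z=np.array([0,0,1.])
    a=np.radians(32); zb=np.cos(a)*z-np.sin(a)*xh; return np.stack([np.cross(yy,zb),yy,zb],1)
E
python3 - <<'E'
from h import *
s=grab('scene');t=grab('top')
B=boreR(10); rim=np.array([.5904,-.2249,.1753])
for a,b in (((195.2,246),(360.8,178.6)),((187.4,245.7),(368.5,178.3)),((203.3,247),(353,179.3))):
    p,r=tri([ray(s,a),ray(t,b)]); print(p,r,(B.T@(p-rim)*1e3).round(1))
# ellipse check: projected rim circle vs fits
th=np.linspace(0,2*np.pi,60)
for zz in (0,):
  P=rim+ (np.c_[np.cos(th)*.038,np.sin(th)*.038,0*th+zz])@B.T
  for d in (s,t):
    e=cv2.fitEllipse(proj(d,P).astype(np.float32)); print(e)
E
```

```text
[ 0.62583164 -0.21766095  0.13089762] [np.float64(0.0006185478107976875), np.float64(0.000618547810797759)] [  7.1   1.  -56.8]
[ 0.62847154 -0.23813866  0.1287702 ] [np.float64(0.0013622670200425222), np.float64(0.0013622670200425656)] [  5.2 -19.6 -58.1]
[ 0.62313087 -0.19739851  0.12918671] [np.float64(0.0001160644425932444), np.float64(0.00011606444259333918)] [  6.9  21.4 -58.7]
((193.69570922851562, 224.37225341796875), (14.485154151916504, 32.04435729980469), 86.17183685302734)
((365.86346435546875, 187.20407104492188), (27.406591415405273, 29.622060775756836), 53.21642303466797)
```

```bash
cat >> h.py <<'E'
def toolR(yaw,tilt,flip=False):
    """tool z tilted by tilt deg from down towards yaw direction; tool x back (-yaw dir), tool y = left of yaw dir"""
    y=np.radians(yaw);a=np.radians(tilt); d=np.array([np.cos(y),np.sin(y),0]); k=np.array([0,0,1.]); l=np.array([-np.sin(y),np.cos(y),0])
    z=np.sin(a)*d-np.cos(a)*k; R=np.stack([np.cross(l,z),l,z],1)
    if flip: R=R@np.diag([-1,-1,1])
    return R
E
python3 -c "
from h import *
R=toolR(-8,32);print(R.round(3));goto([.50,.248,.25],R)"
```

```text
[[-0.84   0.139  0.525]
 [ 0.118  0.99  -0.074]
 [-0.53   0.    -0.848]]
shift [-4.289e+02 -2.179e+02  3.000e-01] turn [ -1.5  -31.97  -5.25]
```

```bash
python3 -m jog '[-429,-218,0,-1.5,-32,-5.3,-429,-218,0,-1.5,-32,-5.3,-429,-218,0,-1.5,-32,-5.3,-429,-218,0,-1.5,-32,-5.3,-429,-218,0,-1.5,-32,-5.3,-429,-218,0,-1.5,-32,-5.3,-429,-218,0,-1.5,-32,-5.3,-429,-218,0,-1.5,-32,-5.3,-429,-218,0,-1.5,-32,-5.3,-429,-218,0,-1.5,-32,-5.3]' 0
python3 - <<'E'
from h import *
w=grab('wrist'); save(w,'w1'); print(get_state()['qpos'],w['C'])
E
```

```text
clock: 1.85
position: [0.4996, 0.2479, 0.2501]
ee_rot: [0.275, 0.067, 0.959, -0.019]
contact_force: [0.2, -0.2, -0.5]
width: 0.0857
[ 0.54452573  0.08028829  1.8951298  -0.49597092  0.77901837 -0.59941316] [0.36845614 0.2669169  0.31303997]
```

View pics/w1.png

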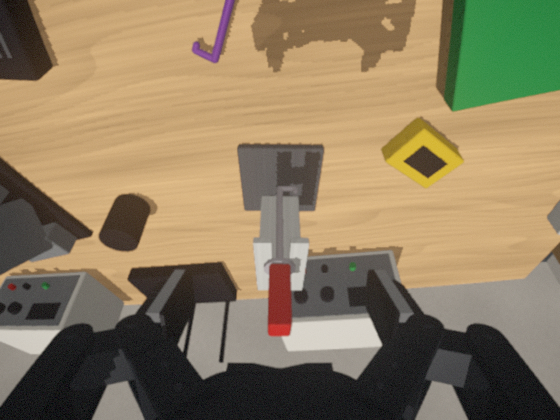

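Run:
```python
from h import *
w=grab('wrist'); save(w,'w1z',(225,130,345,350),2.7)
```

```text
(no output)
```

View pics/w1z.png

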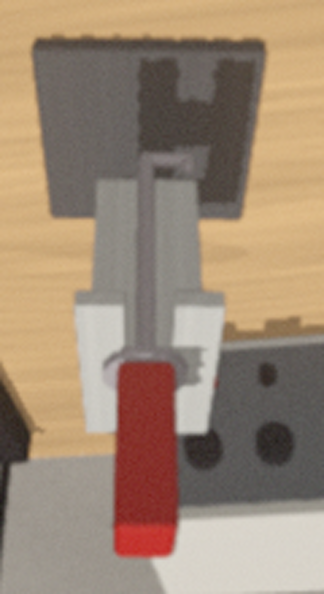

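Run:
```python
from h import *
w=grab('wrist')
q=lambda u,v:(225+u/2.7-.3,130+v/2.7-.3)
print('top ctr',onz(w,q(145,538),.22))
c=[onz(w,q(*x),.22) for x in ((115,522),(175,520),(173,553),(117,556))]; print(np.round(c,4))
print('bottom (z~.035), tip',onz(w,q(145,160),.036),onz(w,q(185,160),.04))
print('prong tips', [onz(w,q(*x),.15).round(4) for x in ((76,293),(125,293),(175,293),(223,293))])
print(proj(w,[[.645,.2275,.22],[.645,.2275,.03],[.6403,.2286,.15],[.6056,.2335,.15]]), )
```

```text
top ctr [0.6361002  0.22989162 0.22      ]
[[0.6201 0.2225 0.22  ]
 [0.6209 0.2416 0.22  ]
 [0.6526 0.2374 0.22  ]
 [0.6531 0.2176 0.22  ]]
bottom (z~.035), tip [0.64411578 0.22847704 0.036     ] [0.64271806 0.24787568 0.04      ]
prong tips [array([0.5915, 0.212 , 0.15  ]), array([0.5938, 0.2287, 0.15  ]), array([0.5961, 0.2458, 0.15  ]), array([0.5984, 0.2622, 0.15  ])]
[[277.1699728  332.34974431]
 [277.76966569 186.26145595]
 [277.84146328 263.74591515]
 [277.83594639 244.92604795]]
```

```bash
python3 -c "
from h import *
R=toolR(-8,0);goto([.644,.2283,.30],R);goto([.644,.2283,.19],R)"
```

```text
shift [-150.5   -0.7   35.3] turn [3.0e-02 3.2e+01 1.5e-01]
shift [-92.2  -0.7 128.6] turn [3.0e-02 3.2e+01 1.5e-01]
```

```bash
python3 -m jog '[-150.5,-0.7,35,0,32,0.2,-150.5,-0.7,35,0,32,0.2,-150.5,-0.7,35,0,32,0.2,-150.5,-0.7,35,0,32,0.2,-150.5,-0.7,35,0,32,0.2,-150.5,-0.7,35,0,32,0.2]' 0
python3 - <<'E'
from h import *
w=grab('wrist'); save(w,'w2'); print(tool()[0])
hsv=cv2.cvtColor(w['frame'],cv2.COLOR_RGB2HSV)
m=cv2.inRange(hsv,(0,150,60),(5,255,255))|cv2.inRange(hsv,(175,150,60),(180,255,255))
k,l,st,c=cv2.connectedComponentsWithStats(m); print(st[1:][st[1:,4]>50],c[1:][st[1:,4]>50])
print('proj handle top corners',proj(w,np.array([.644,.2283,.22])+np.array([[-.015,.011,0],[-.015,-.011,0],[.015,-.011,0],[.015,.011,0]])@toolR(-8,0)[:,:].T*[-1,1,1]).round(0))
E
```

```text
clock: 2.75
position: [0.6432, 0.2282, 0.3004]
ee_rot: [0.0, 0.07, 0.998, 0.0]
contact_force: [-0.2, 0.2, 0.0]
width: 0.0855
[0.64292603 0.22817308 0.30086274]
[[ 265  194   28   55 1358]
 [ 303  310    8   10   60]] [[278.410162  222.4167894]
 [306.15      314.55     ]]
proj handle top corners [[288. 209.]
 [258. 217.]
 [270. 254.]
 [299. 246.]]
```

View pics/w2.png

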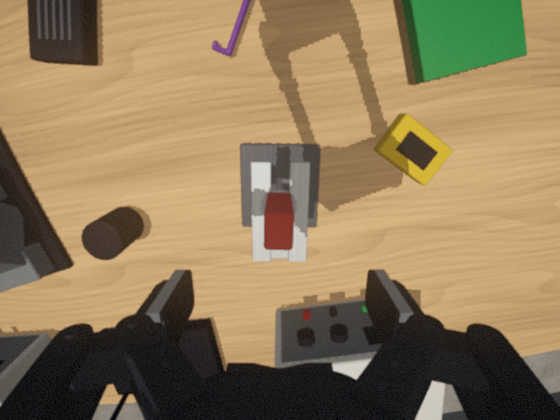

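Run:
```python
from h import *
w=grab('wrist'); d=np.array([np.cos(np.radians(-8)),np.sin(np.radians(-8))])
p=onz(w,(279,248.5),.22); print(p, p[:2]-.015*d)
print(onz(w,(265,248.5),.22),onz(w,(293,248.5),.22))
p=onz(w,(279,194),.155); print(p,p[:2]+.015*d)
R=toolR(-8,0);goto([.644,.2283,.19],R)
save(w,'w2z',(230,130,330,280),4)
```

```text
[0.65694787 0.22674844 0.22      ] [0.64209385 0.22883604]
[0.65550447 0.2164649  0.22      ] [0.65839956 0.23703163 0.22      ]
[0.63203212 0.2302577  0.155     ] [0.64688615 0.2281701 ]
shift [ -0.9   0.3 111.2] turn [ 0.04  0.06 -0.03]
```

View pics/w2z.png

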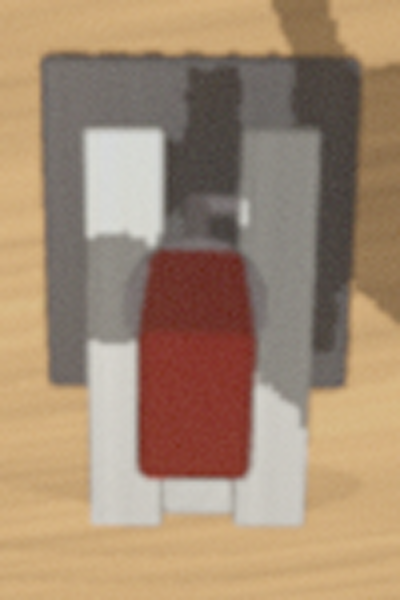

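The view from above shows the handle centred at (279,222) and aligned with the tool, with the toe visible at about (290,183) pointing to the stand's +y. I'll descend and grip.

```bash
python3 -m jog '[0,0.2,60,0,0,0,0,0.2,100,0,0,0,0,0.2,111,0,0,0,0,0.2,111,0,0,0]' 0
python3 -m jog '[0,0,0,0,0,0,0,0,0,0,0,0,0,0,0,0,0,0,0,0,0,0,0,0,0,0,0,0,0,0,0,0,0,0,0,0]' 1 80
python3 - <<'E'
from h import *
w=grab('wrist'); save(w,'w3'); print(get_state())
E
```

```text
clock: 3.35
position: [0.6444, 0.2277, 0.1903]
ee_rot: [0.001, 0.071, 0.997, 0.0]
contact_force: [-0.5, 0.5, 1.2]
width: 0.0856
clock: 4.1
position: [0.6453, 0.2273, 0.1903]
ee_rot: [0.001, 0.071, 0.997, 0.001]
contact_force: [0.0, 0.1, 4.9]
width: 0.0209
{'clock': 4.15, 'qpos': array([ 2.36889129e-01,  4.72135234e-01,  1.34639636e+00,  3.23584316e-04,
        1.32080524e+00, -1.19177324e+00]), 'qd': array([-8.37406512e-04,  8.13294667e-04,  3.20094856e-05, -6.05675334e-04,
       -2.31931138e-04, -4.62568512e-04]), 'effort': array([ 1.75187462e-01, -4.90694976e+01, -2.21887779e+01,  1.18347374e-01,
       -5.25008084e-02,  1.05616018e-03]), 'position': array([0.64527399, 0.22728863, 0.19029773]), 'ee_rot': array([1.02731684e-03, 7.10468773e-02, 9.97472328e-01, 4.91313204e-04]), 'contact_force': array([0.28758381, 0.07266557, 4.85049289]), 'moment': array([-0.08775432,  0.05085459, -0.06011283]), 'width': 0.02136023308898219}
```

View pics/w3.png

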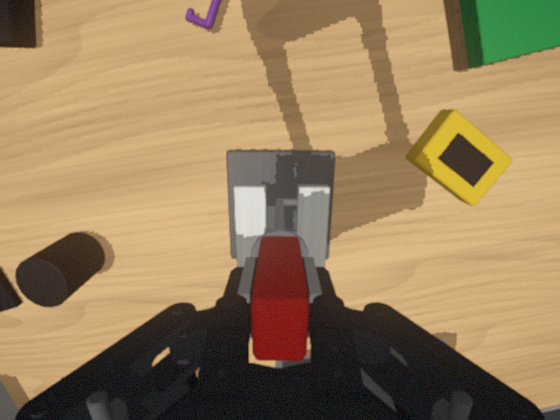

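```bash
python3 -m jog '[0,0,-5,0,0,0,0,0,-10,0,0,0,0,0,-10,0,0,0,20,0,-10,0,0,0,45,0,-10,0,0,0,70,0,-10,0,0,0,75,0,-10,0,0,0,75,0,-40,0,0,0]'
python3 - <<'E'
from h import *
w=grab('wrist'); save(w,'w4'); s=grab('scene'); save(s,'s4',(300,200,460,360),3.5); print(get_state()['contact_force'],get_state()['width'])
B=boreR(10); rim=np.array([.5904,-.2249,.1753])
R=np.stack([B[:,1],B[:,0],-B[:,2]],1); print(R.round(3),np.linalg.det(R))
cam=rim+B[:,2]*.30; P=cam-R@np.array([.0792,.0006,-.1235]); print(P)
goto(P,R)
E
```

```text
clock: 5.15
position: [0.5692, 0.2375, 0.2272]
ee_rot: [-0.002, 0.071, 0.997, -0.001]
contact_force: [0.4, 0.5, -2.2]
width: 0.021
[ 0.74088881 -0.08421291 -1.41817006] 0.021364056142747802
[[-0.174  0.835  0.522]
 [ 0.985  0.147  0.092]
 [ 0.     0.53  -0.848]] 0.9999999999999999
[ 0.51154203 -0.31922658  0.32466254]
shift [ -18.6 -560.4  -94.1] turn [-27.2  -19.79  69.91]
```

View pics/s4.png

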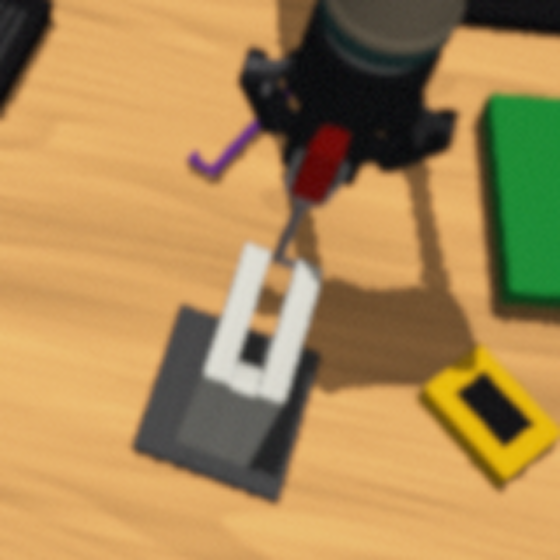

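```bash
python3 -m jog '[0,0,-60,0,0,0,0,-20,-120,0,0,0,0,-60,-170,-3,-2,8,0,-120,-180,-6,-4,15,-5,-180,-180,-9,-7,23,-8,-240,-180,-12,-9,31,-10,-300,-180,-15,-11,39,-13,-360,-180,-18,-13,47,-15,-420,-170,-21,-15,55,-17,-480,-150,-24,-18,63]'
python3 - <<'E'
from h import *
B=boreR(10); rim=np.array([.5904,-.2249,.1753])
R=np.stack([B[:,1],B[:,0],-B[:,2]],1)
cam=rim+B[:,2]*.30; P=cam-R@np.array([.0792,.0006,-.1235]); print(get_state()['qpos'])
goto(P,R)
E
```

```text
clock: 6.5
position: [0.5192, -0.2427, 0.3791]
ee_rot: [0.163, 0.576, 0.779, 0.186]
contact_force: [0.7, 0.3, -3.5]
width: 0.021
[-0.81495457  0.04804158  1.57770659  0.44454373  1.27152853 -1.19368053]
shift [-69.  -53.   36.4] turn [-3.3  -1.3   6.79]
```

```bash
python3 -m jog '[-69,-53,36.4,-3.3,-1.3,6.8,-69,-53,36.4,-3.3,-1.3,6.8,-69,-53,36.4,-3.3,-1.3,6.8,-69,-53,36.4,-3.3,-1.3,6.8]'
python3 - <<'E'
from h import *
w=grab('wrist'); save(w,'w5'); save(w,'w5z',(200,200,360,340),5); print(get_state()['qpos'],get_state()['position'])
hsv=cv2.cvtColor(w['frame'],cv2.COLOR_RGB2HSV)
m=cv2.inRange(hsv,(108,100,50),(128,255,255))
k,l,st,c=cv2.connectedComponentsWithStats(m)
for i in range(1,k):
    if st[i,4]>80: print(st[i],cv2.fitEllipse(cv2.convexHull(np.argwhere(l==i)[:,::-1].astype(np.int32))))
B=boreR(10); rim=np.array([.5904,-.2249,.1753])
th=np.linspace(0,2*np.pi,60); print(cv2.fitEllipse(proj(w,rim+(np.c_[np.cos(th)*.038,np.sin(th)*.038,0*th])@B.T).astype(np.float32)))
E
```

```text
clock: 7.0
position: [0.5122, -0.3156, 0.3248]
ee_rot: [0.175, 0.616, 0.738, 0.211]
contact_force: [-0.1, 0.9, -2.1]
width: 0.0213
[-0.95257308  0.12141784  1.64983248  0.54637047  1.1731955  -1.29958351] [ 0.51242067 -0.31515834  0.32546599]
[ 239   79   80   83 1117] ((278.50830078125, 119.89885711669922), (79.19450378417969, 81.75015258789062), 175.60853576660156)
((279.6483154296875, 121.00433349609375), (79.25057983398438, 81.82939910888672), 0.21356047689914703)
```

View pics/w5.png

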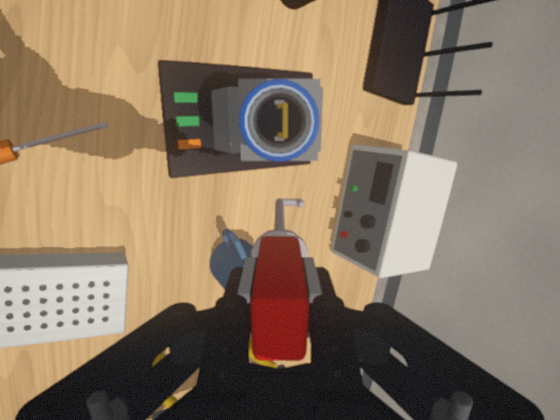

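View pics/w5z.png

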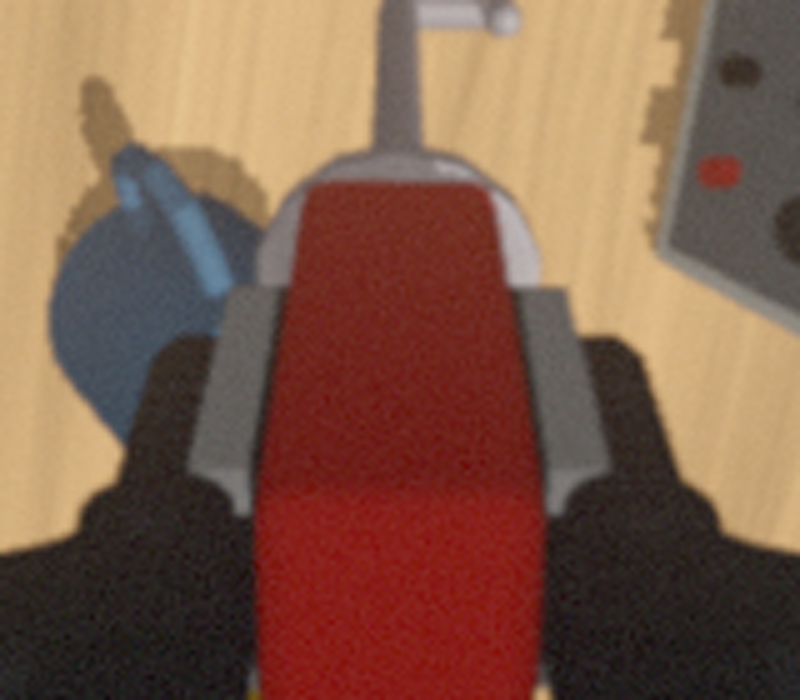

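Run:
```python
from h import *
w=grab('wrist'); save(w,'w5b',(233,75,323,215),4.2)
```

```text
(no output)
```

View pics/w5b.png

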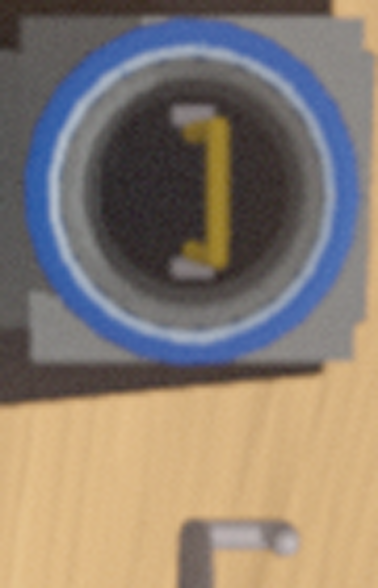

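Run:
```python
from h import *
s=grab('scene');t=grab('top');w=grab('wrist')
rim,r=tri([ray(s,(193.8,224.1)),ray(t,(365.9,187.35)),ray(w,(278.5,119.9))]); print('rim',rim,r)
B=boreR(10)
p,r=tri([ray(s,(195.2,246)),ray(t,(360.8,178.6)),ray(w,(284.9,121.2))]); print('bar',p,r,(B.T@(p-rim)*1e3).round(1))
p,r=tri([ray(s,(195.2,246)),ray(w,(284.9,121.2))]); print('bar sw',p,r,(B.T@(p-rim)*1e3).round(1))
P,R=tool()
def tl(uv,z):
    c,v=ray(w,uv); c=R.T@(c-P);v=R.T@v; return ((c+v*(z-c[2])/v[2])*1e3).round(1)
q=lambda u,v:(233+u/4.2-.4,75+v/4.2-.4)
print('shaft bottom',tl(q(195,528),.1555),tl(q(195,528),.1515)); print('toe tip',tl(q(288,540),.147)); print('shaft at lower crop',tl(q(195,580),.13))
# wrist rim plane
c,v=ray(w,(278.5,119.9));
```

```text
rim [ 0.59006727 -0.22386259  0.17588095] [np.float64(0.0009721663546013338), np.float64(0.0008698670328969796), np.float64(0.0017869597067016432)]
bar [ 0.62575431 -0.21761864  0.13073837] [np.float64(0.0005277084532383082), np.float64(0.0007162843453069533), np.float64(0.00020496770832066665)] [  6.8  -0.  -57.5]
bar sw [ 0.62564498 -0.21730601  0.13053266] [np.float64(0.00016477701158968403), np.float64(0.00016477701158973775)] [  6.6   0.3 -57.6]
shaft bottom [  3.   -0.2 155.5] [  4.1  -0.2 151.5]
toe tip [  2.6  20.5 147. ]
shaft at lower crop [ -1.4  -0.2 130. ]
```

```bash
cat >> h.py <<'E'
B=boreR(10); RT=np.stack([B[:,1],B[:,0],-B[:,2]],1)
HB=np.array([2.8,-0.2,152.7])/1e3
RIM=np.array([.5901,-.2239,.1759])
def hook():
    P,R=tool(); return (B.T@(P+R@HB-RIM)*1e3).round(1)
def gohook(x,y,z,rim=None):
    Pt=(RIM if rim is None else rim)+B@(np.array([x,y,z])/1e3)-RT@HB; goto(Pt,RT)
E
python3 - <<'E'
from h import *
w=grab('wrist'); c,v=ray(w,(278.5,119.9)); n=B[:,2]; pr=c+v*((RIM-c)@n)/(v@n); print('wrist rim',pr,(B.T@(pr-RIM)*1e3).round(1))
c,v=ray(w,(284.9,121.2)); pb=c+v*((RIM-.0575*n-c)@n)/(v@n); print('bar',(B.T@(pb-RIM)*1e3).round(1),(B.T@(pb-pr)*1e3).round(1))
print(hook()); gohook(-21.5,0,15,pr); gohook(-21.5,0,15)
E
```

```text
wrist rim [ 0.58937402 -0.22221205  0.1756364 ] [-0.5  1.8  0. ]
bar [  6.5   0.2 -57.5] [  7.   -1.6 -57.5]
[  0.6 -72.6  23.3]
shift [ 75.1 -22.4   8.6] turn [-0.11 -0.24  0.38]
shift [ 73.3 -21.9   8.6] turn [-0.11 -0.24  0.38]
```

```bash
python3 -m jog '[40,-22,3,-0.1,-0.2,0.4,74,-22,5,-0.1,-0.2,0.4,74,-22,8,-0.1,-0.2,0.4,74,-22,8,-0.1,-0.2,0.4]'
python3 - <<'E'
from h import *
w=grab('wrist'); print(hook()); save(w,'w6',(200,60,400,260),3); s=grab('scene'); save(s,'s6',(150,180,250,280),5);t=grab('top'); save(t,'t6',(320,140,420,240),5)
E
```

```text
clock: 7.8
position: [0.4849, -0.2456, 0.3071]
ee_rot: [0.177, 0.618, 0.736, 0.211]
contact_force: [1.3, 0.4, -0.9]
width: 0.0214
[-21.8  -0.8  15.5]
```

View pics/w6.png

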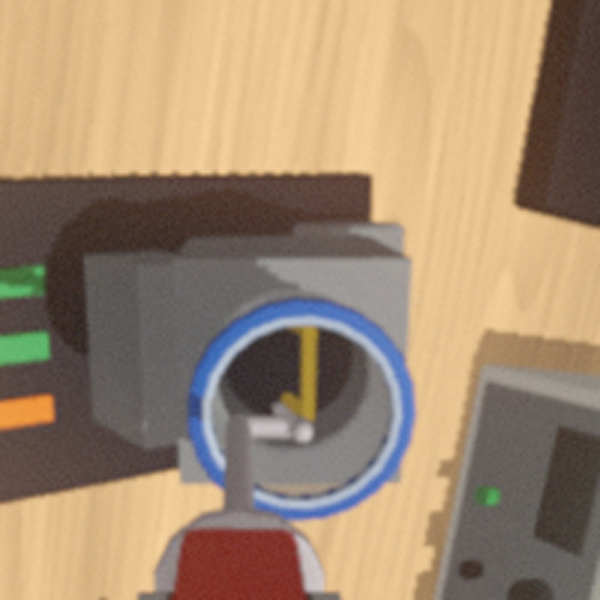

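View pics/s6.png

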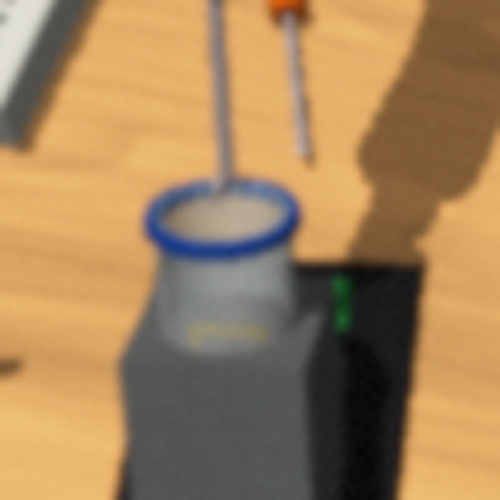

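```bash
python3 -m jog '[0,-1.5,15,0,0,0,0,-1.5,35,0,0,0,0,-1.5,55,0,0,0,0,-1.5,65,0,0,0,0,-1.5,65,0,0,0]'
python3 - <<'E'
from h import *
w=grab('wrist'); print(hook(),B.T@get_state()['contact_force']); save(w,'w7',(200,60,400,260),3)
E
```

```text
clock: 8.57
position: [0.5171, -0.2393, 0.2493]
ee_rot: [0.175, 0.619, 0.736, 0.212]
contact_force: [-0.5, 0.7, -1.2]
width: 0.0209
[-24.2   0.3 -50.2] [-0.66315716 -0.11673859 -1.9564882 ]
```

View pics/w7.png

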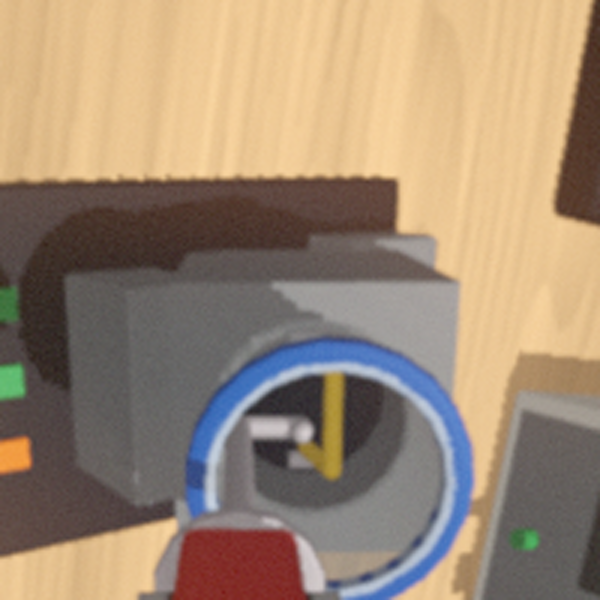

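The toe tip at (304,430) in the crop is just left of the yellow bar at x = 335, about 3 mm clear, with no contact force. I'll go deeper.

```bash
python3 -m jog '[0,0,8,0,0,0,0,0,16,0,0,0,0,0,24,0,0,0,0,0,30,0,0,0,0,0,30,0,0,0]'
python3 - <<'E'
from h import *
w=grab('wrist'); print(hook(),B.T@get_state()['contact_force']); save(w,'w8',(200,60,400,260),3); s=grab('scene'); save(s,'s8',(150,180,250,280),5)
E
```

```text
clock: 9.25
position: [0.5327, -0.2365, 0.2244]
ee_rot: [0.176, 0.619, 0.736, 0.212]
contact_force: [-0.1, 0.1, -1.3]
width: 0.0213
[-24.2   0.5 -80.1] [-0.72865436  0.01740153 -1.35430423]
```

View pics/w8.png

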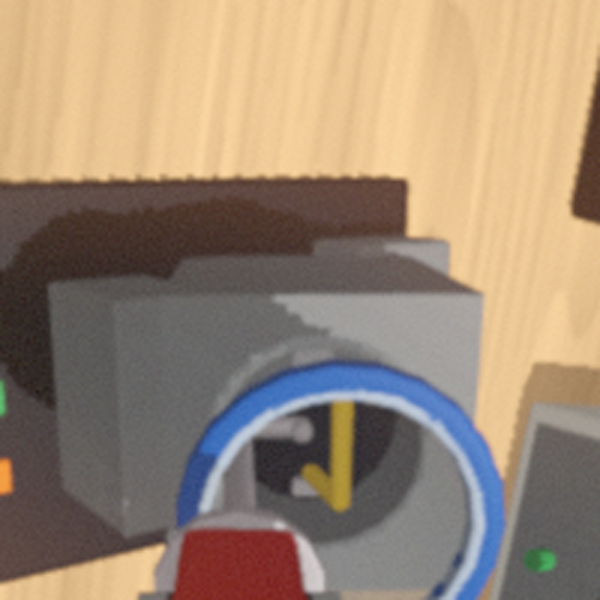

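```bash
python3 -m jog '[0,5,0.5,0,0,0,0,10,0.5,0,0,0,0,15,0.5,0,0,0,0,20,0.5,0,0,0,0,20,0.5,0,0,0]'
python3 - <<'E'
from h import *
w=grab('wrist'); print(hook(),B.T@get_state()['contact_force']); save(w,'w9',(200,60,400,260),3); s=grab('scene'); save(s,'s9',(150,180,250,280),5)
E
```

```text
clock: 9.98
position: [0.5501, -0.2338, 0.2357]
ee_rot: [0.177, 0.618, 0.736, 0.211]
contact_force: [0.1, 0.6, -2.2]
width: 0.0211
[ -3.9   0.3 -80.4] [-0.79310043 -0.63965326 -2.84979373]
```

View pics/w9.png

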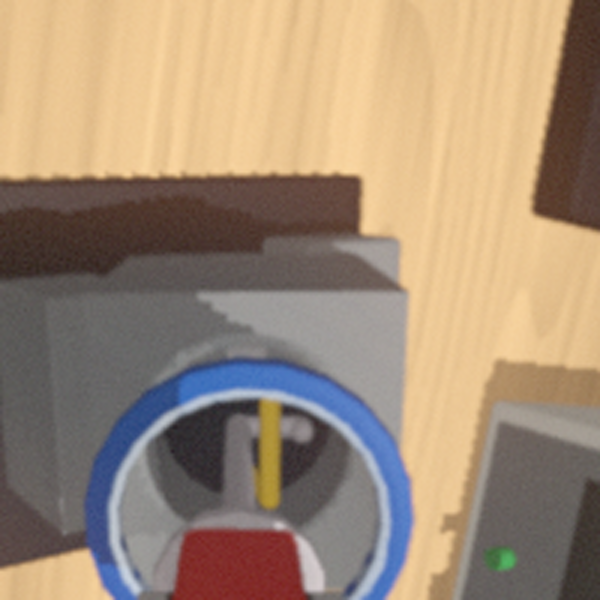

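View pics/s9.png

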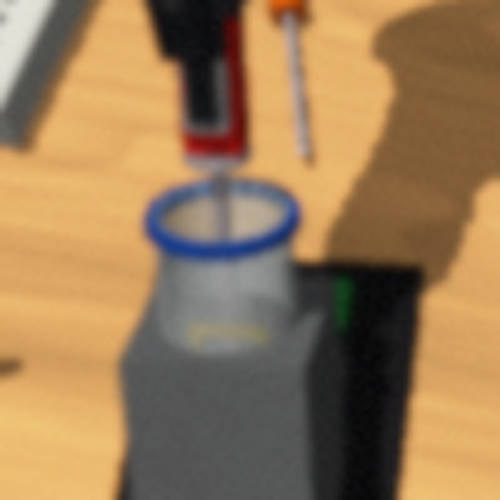

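The bar at x = 268 in the crop now sits between the shaft (235) and the toe tip (300), so it is caught. I'll draw it.

```bash
python3 -m jog '[0,0,-5,0,0,0,0,0,-10,0,0,0,0,0,-15,0,0,0,0,0,-20,0,0,0,0,0,-25,0,0,0,0,0,-25,0,0,0]'
python3 - <<'E'
from h import *
w=grab('wrist'); print(hook(),B.T@get_state()['contact_force']); save(w,'w10',(200,60,400,260),3)
E
```

```text
clock: 10.82
position: [0.5358, -0.2362, 0.2551]
ee_rot: [0.175, 0.619, 0.736, 0.211]
contact_force: [3.0, -1.2, -9.9]
width: 0.0211
[ -5.7   0.4 -56. ] [-2.89305751 -1.6139476  -9.4499526 ]
```

View pics/w10.png

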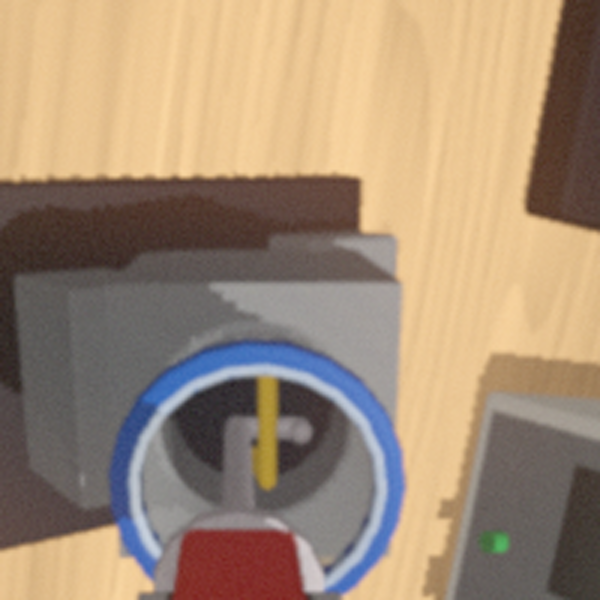

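```bash
python3 -m jog '[0,0,-7,0,0,0,0,0,-14,0,0,0,0,0,-21,0,0,0,0,0,-28,0,0,0,0,0,-35,0,0,0,0,0,-42,0,0,0,0,0,-49,0,0,0,0,0,-55,0,0,0,0,0,-60,0,0,0,0,0,-60,0,0,0]'
python3 - <<'E'
from h import *
w=grab('wrist'); print(hook(),B.T@get_state()['contact_force']); save(w,'w11',(150,60,400,310),2.4)
E
```

```text
clock: 12.12
position: [0.5054, -0.2417, 0.3082]
ee_rot: [0.177, 0.619, 0.736, 0.212]
contact_force: [2.0, -1.3, -10.9]
width: 0.0209
[-3.3  0.1  5.2] [ -3.52058178  -0.79452058 -10.14066463]
```

View pics/w11.png

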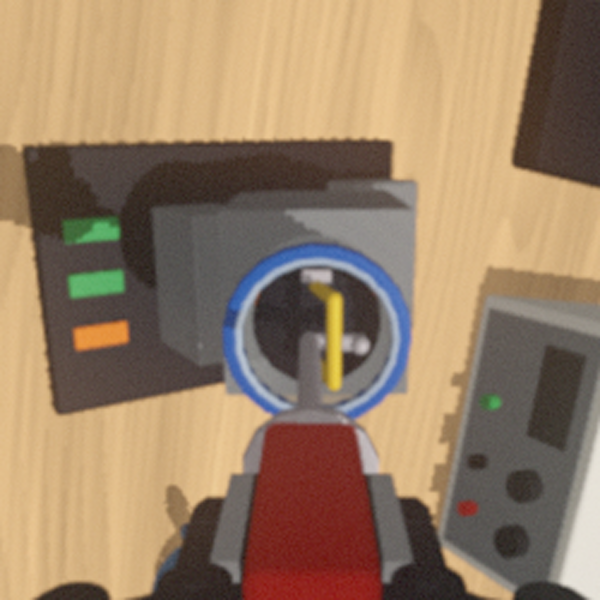

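```bash
python3 -m jog '[0,0,-3,0,0,0,0,0,-6,0,0,0,0,0,-6,0,0,0]'; python3 -m jog '[0,0,-1.5,0,0,0,0,0,-1.5,0,0,0]';python3 -m jog '[0,0,-1.5,0,0,0,0,0,-1.5,0,0,0]'; python3 -c "
from h import *
print(hook(),B.T@get_state()['contact_force'])"
```

```text
clock: 12.55
position: [0.5023, -0.2423, 0.3128]
ee_rot: [0.176, 0.619, 0.736, 0.211]
contact_force: [2.1, -0.7, -10.7]
width: 0.0214
clock: 12.8
position: [0.5015, -0.2424, 0.3139]
ee_rot: [0.176, 0.619, 0.736, 0.211]
contact_force: [3.8, -0.5, -12.2]
width: 0.021
clock: 13.05
position: [0.5006, -0.2426, 0.3151]
ee_rot: [0.176, 0.619, 0.736, 0.211]
contact_force: [2.9, -0.7, -13.0]
width: 0.0209
[-4.   0.1 13.8] [ -4.58782801  -1.22996276 -12.44923102]
```

```bash
python3 -m jog '[0,0,-1.5,0,0,0,0,0,-1.5,0,0,0]';python3 -m jog '[0,0,-1.5,0,0,0,0,0,-1.5,0,0,0]';  python3 -c "
from h import *
print(hook(),B.T@get_state()['contact_force'])
w=grab('wrist');save(w,'w12',(150,60,400,310),2.4);s=grab('scene');save(s,'s12',(150,170,250,270),5)"
```

```text
clock: 13.3
position: [0.4998, -0.2427, 0.3164]
ee_rot: [0.176, 0.619, 0.736, 0.211]
contact_force: [3.7, -0.6, -12.2]
width: 0.0209
clock: 13.55
position: [0.499, -0.2429, 0.3176]
ee_rot: [0.176, 0.619, 0.736, 0.211]
contact_force: [3.4, -0.6, -12.9]
width: 0.0213
[-4.1  0.1 16.8] [ -4.04142408  -1.17508943 -12.67202297]
```

View pics/w12.png

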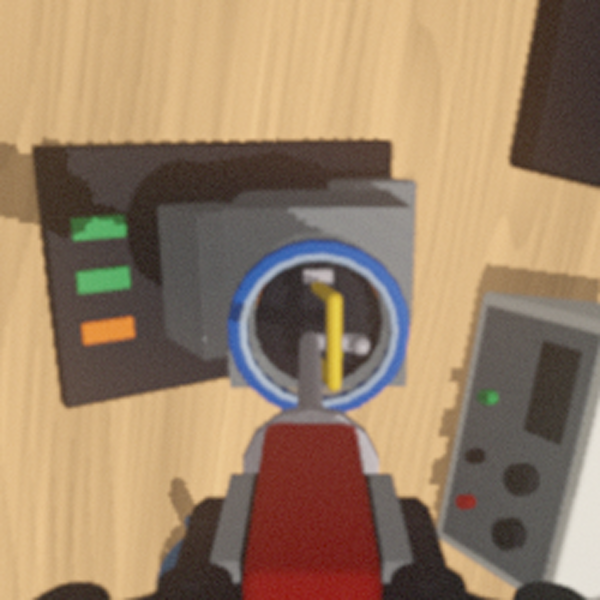

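View pics/s12.png

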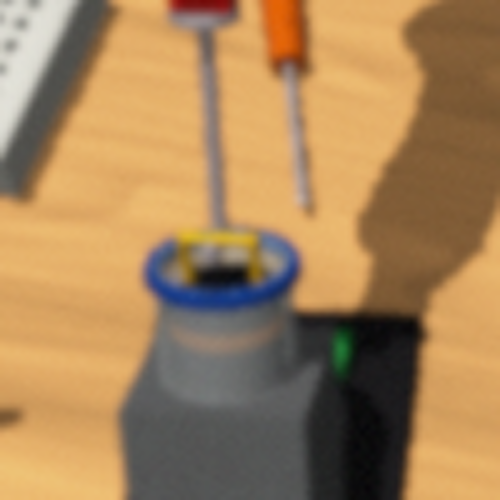

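```bash
for i in 1; do python3 -m jog '[0,0,-1.5,0,0,0,0,0,-1.5,0,0,0]'|grep -E "force|pos"; python3 -m jog '[0,0,-1.5,0,0,0,0,0,-1.5,0,0,0]'|grep -E "force|pos";python3 -m jog '[0,0,-1.5,0,0,0,0,0,-1.5,0,0,0]'|grep -E "force|pos"; done;  python3 -c "
from h import *
print(hook(),B.T@get_state()['contact_force'])"
```

```text
position: [0.4983, -0.243, 0.3189]
contact_force: [3.3, -0.8, -12.3]
position: [0.4975, -0.2432, 0.3202]
contact_force: [2.6, -0.9, -12.1]
position: [0.4967, -0.2433, 0.3215]
contact_force: [3.4, -0.4, -11.8]
[-4.1  0.1 21.3] [ -3.44907165  -0.98342482 -11.72464215]
```

```bash
python3 -m jog '[0,0,-1.5,0,0,0,0,0,-1.5,0,0,0]'|grep -E "force|pos"; python3 -m jog '[0,0,-1.5,0,0,0,0,0,-1.5,0,0,0]'|grep -E "force|pos"; python3 -c "
from h import *
print(hook(),B.T@get_state()['contact_force'])
w=grab('wrist');save(w,'w13',(230,130,330,240),5.4);s=grab('scene');save(s,'s13',(170,190,220,250),9);t=grab('top');save(t,'t13',(340,150,390,210),9)"
```

```text
position: [0.4959, -0.2434, 0.3227]
contact_force: [2.2, 0.0, -12.4]
position: [0.4951, -0.2436, 0.324]
contact_force: [2.8, -1.4, -12.3]
[-4.   0.1 24.3] [ -4.36318767  -1.84744196 -11.78883992]
```

View pics/w13.png

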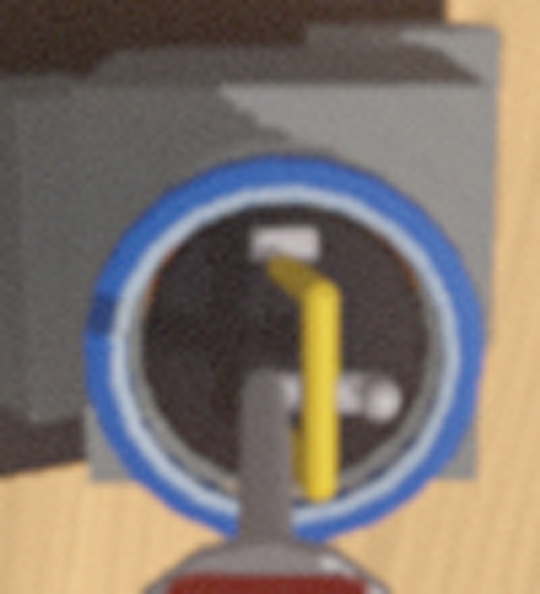

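View pics/s13.png

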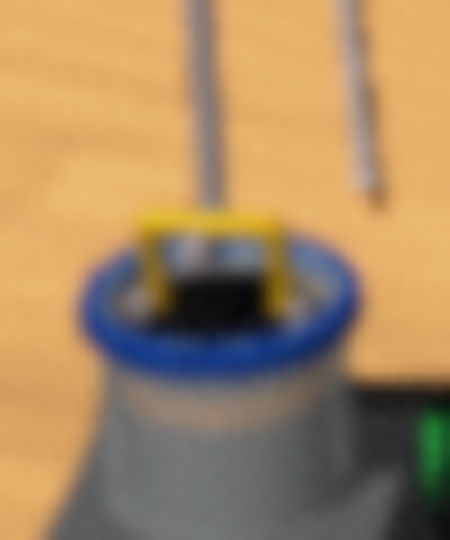

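```bash
python3 -m jog '[0,0,-1.5,0,0,0,0,0,-1.5,0,0,0]'|grep -E "force|pos"; python3 -m jog '[0,0,-1.5,0,0,0,0,0,-1.5,0,0,0]'|grep -E "force|pos"; python3 -c "
from h import *
print(hook(),B.T@get_state()['contact_force'])"
```

```text
position: [0.4944, -0.2437, 0.3253]
contact_force: [3.5, 0.0, -12.7]
position: [0.4935, -0.2438, 0.3258]
contact_force: [5.2, -0.9, -15.2]
[-4.7  0.2 26.7] [ -3.88111347  -1.82128401 -15.50483962]
```

```bash
python3 -m jog '[0,0,-1,0,0,0,0,0,-1,0,0,0]'|grep -E "force|pos"; python3 -m jog '[0,0,-1,0,0,0,0,0,-1,0,0,0]'|grep -E "force|pos"; python3 -c "
from h import *
print(hook(),B.T@get_state()['contact_force'])
w=grab('wrist');save(w,'w14',(230,130,330,240),5.4)"
```

```text
position: [0.4928, -0.2439, 0.3257]
contact_force: [8.2, -0.3, -19.4]
position: [0.4922, -0.2439, 0.3257]
contact_force: [9.6, -0.1, -22.7]
[-6.   0.6 27.3] [ -4.08725473  -1.76539222 -24.26919112]
```

View pics/w14.png

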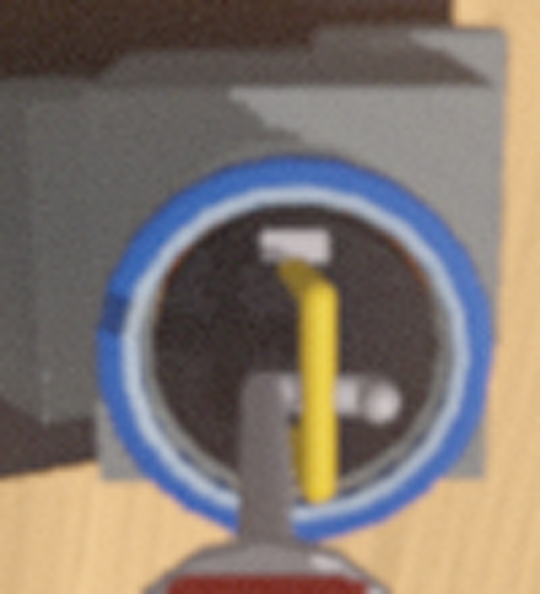

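```bash
python3 -c "
from h import *
s=grab('scene');save(s,'s14',(165,190,225,250),10);t=grab('top');save(t,'t14',(340,150,400,210),10)"
```

```text
(no output)
```

View pics/s14.png

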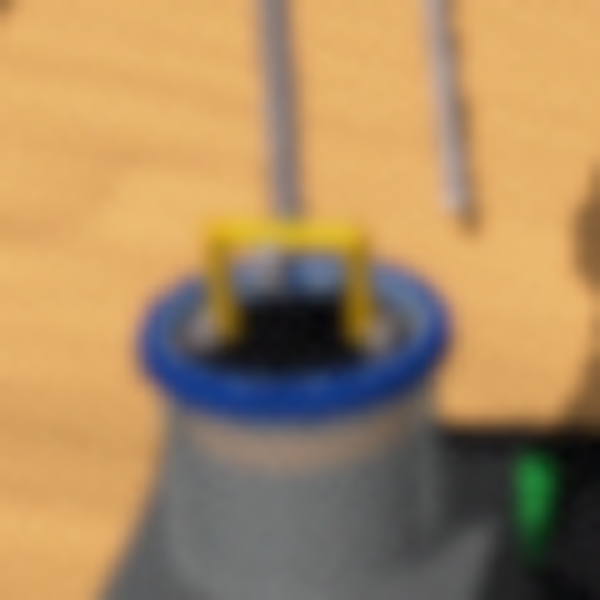

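View pics/t14.png

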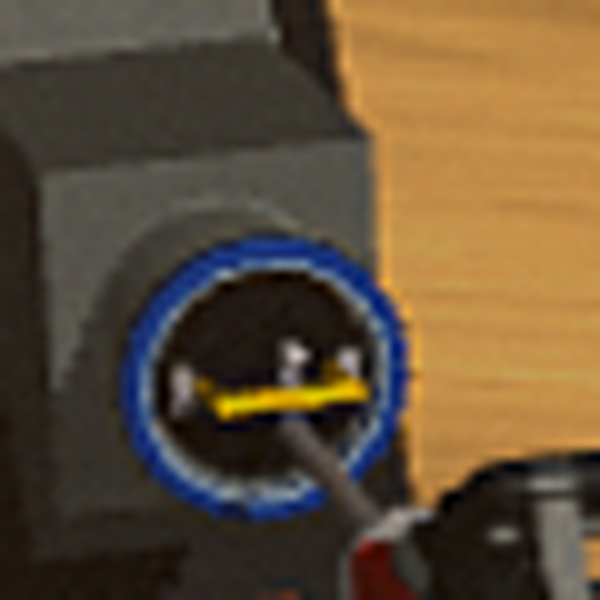

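```bash
python3 -c "
from h import *
s=grab('scene');t=grab('top');w=grab('wrist')
h=lambda a:(a[0]-.45,a[1]-.45)
for nm,a,b,c in (('bar',(193.7,213.8),(369.2,189.8),(288.9,203.1)),('tip',(191.8,216.5),(369.5,185.3),(300,204.1))):
    for L in ([ray(s,h(a)),ray(t,h(b))],[ray(s,h(a)),ray(t,h(b)),ray(w,h(c))]):
        p,r=tri(L); print(nm,(B.T@(p-RIM)*1e3).round(1),np.round(np.array(r)*1e3,1))
P,R=tool(); print((R.T@(p-P)*1e3).round(1))
"
```

```text
bar [ 4.  -0.3 30.7] [0.8 0.8]
bar [ 3.2 -0.3 30. ] [0.6 1.1 0.6]
tip [15.2 -2.1 29. ] [0.5 0.5]
tip [14.  -2.2 27.9] [0.4 1.1 0.9]
[1.000e-01 1.980e+01 1.519e+02]
```

At the stop: pull force rose from 12 to 24 N with no further motion, and the bar triangulates about 30 mm above the mouth. I'll unhook: down about 12 mm, then towards −x, then up.

```bash
python3 -m jog '[0,0,4,0,0,0,0,0,8,0,0,0,0,0,12,0,0,0,0,0,12,0,0,0]'; python3 -c "
from h import *
print(hook(),B.T@get_state()['contact_force'])
w=grab('wrist');save(w,'w15',(230,130,330,240),5.4);s=grab('scene');save(s,'s15',(165,190,225,250),8)"
```

```text
clock: 16.85
position: [0.4993, -0.2429, 0.319]
ee_rot: [0.177, 0.618, 0.736, 0.212]
contact_force: [-0.4, 0.6, -1.4]
width: 0.0213
[-2.9 -0.  17.8] [-1.04530659  0.68512175 -1.04206423]
```

View pics/w15.png

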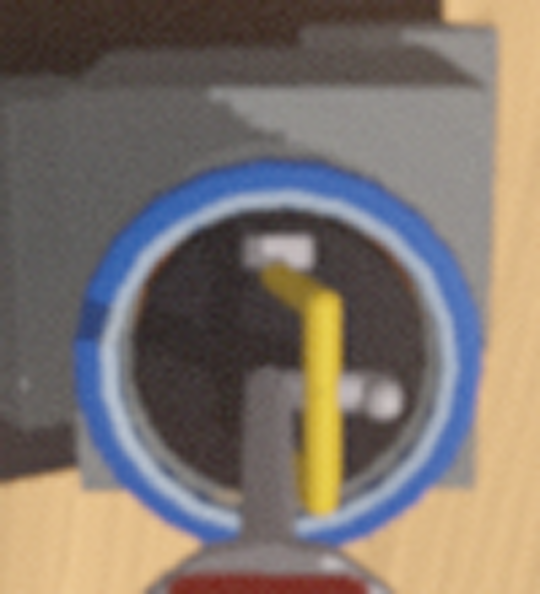

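View pics/s15.png

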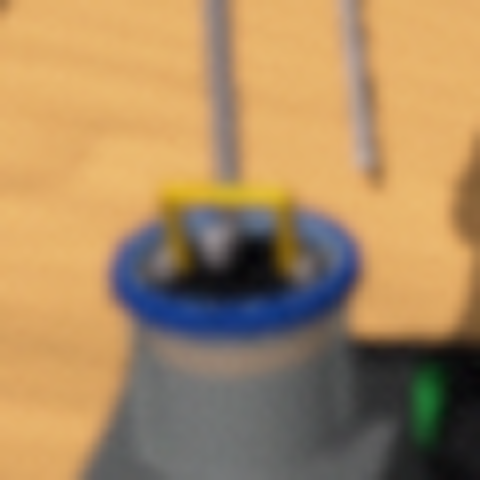

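```bash
python3 -m jog '[0,-7,0,0,0,0,0,-14,0,0,0,0,0,-21,0,0,0,0,0,-27,0,0,0,0,0,-27,0,0,0,0]'; python3 -c "
from h import *
print(hook(),B.T@get_state()['contact_force'])
w=grab('wrist');save(w,'w16',(200,110,360,240),5)"
```

```text
clock: 17.58
position: [0.4758, -0.2469, 0.3033]
ee_rot: [0.176, 0.619, 0.736, 0.211]
contact_force: [0.1, -0.1, -2.6]
width: 0.0212
[-31.7   0.2  17.1] [-1.30700808 -0.08107947 -2.21574364]
```

View pics/w16.png

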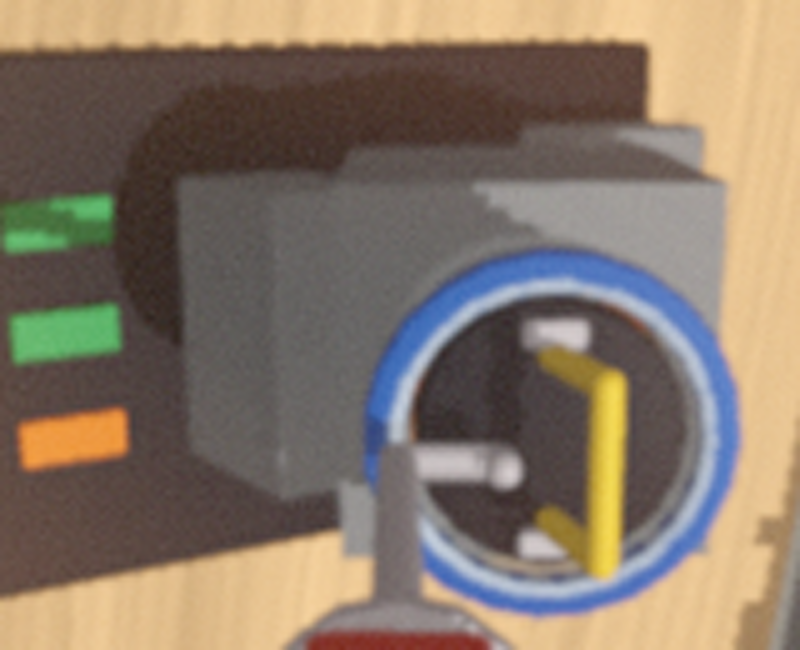

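```bash
python3 -m jog '[0,0,-30,0,0,0,0,0,-80,0,0,0,0,0,-100,0,0,0]'; python3 -c "
from h import *
goto([.5692,.2375,.40],toolR(-8,0)); print(get_state()['qpos'])
s=grab('scene');save(s,'s17',(120,150,280,310),4)"
```

```text
clock: 18.0
position: [0.4241, -0.2571, 0.3916]
ee_rot: [0.179, 0.618, 0.736, 0.211]
contact_force: [0.0, 0.3, -1.4]
width: 0.0208
shift [462.3 198.1 113. ] turn [ 27.6   20.26 -70.09]
[-1.0544234  -0.07508867  1.69355069  0.53742055  1.3480683  -1.30202172]
```

View pics/s17.png

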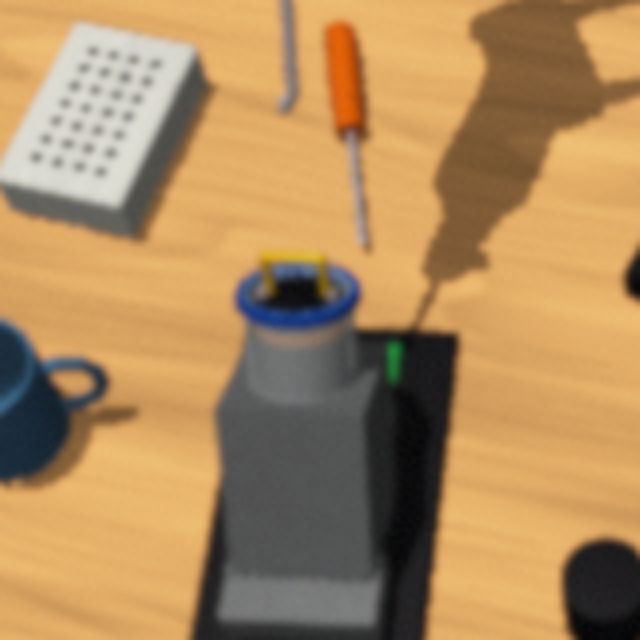

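```bash
python3 -m jog '[46,20,11,2.8,2,-7,92,40,23,5.5,4,-14,139,59,34,8.3,6,-21,185,79,45,11,8,-28,231,99,56,13.8,10,-35,277,119,68,16.6,12.2,-42,324,139,79,19.3,14.2,-49,370,158,90,22,16.2,-56,416,178,102,24.8,18.2,-63,462.3,198.1,113,27.6,20.3,-70.1]'; python3 -m jog '[0,0,0,0,0,0]'; python3 -c "
from h import *
goto([.5692,.2375,.227],toolR(-8,0))"
```

```text
clock: 19.3
position: [0.5695, 0.2412, 0.3979]
ee_rot: [-0.002, 0.067, 0.998, 0.002]
contact_force: [1.4, -1.0, -2.2]
width: 0.0212
clock: 19.42
position: [0.5704, 0.244, 0.3952]
ee_rot: [-0.004, 0.066, 0.998, 0.003]
contact_force: [0.0, -1.1, -1.9]
width: 0.0214
shift [ -0.9  -7.5 168.2] turn [ 0.31 -0.44  0.45]
```

```bash
python3 -m jog '[0,0,60,0,0,0,0,0,120,0,0,0,0,0,150,0,0,0,0,0,150,0,0,0]'; python3 -m jog '[0,0,0,0,0,0]'; python3 -c "
from h import *
goto([.5692,.2375,.205],toolR(-8,0)); print(get_state()['position'])"
```

```text
clock: 19.92
position: [0.5666, 0.2383, 0.2456]
ee_rot: [-0.005, 0.07, 0.998, 0.001]
contact_force: [-0.2, -0.6, -1.2]
width: 0.021
clock: 20.05
position: [0.5695, 0.2392, 0.2503]
ee_rot: [-0.0, 0.07, 0.998, 0.003]
contact_force: [0.7, -0.8, -0.8]
width: 0.0209
shift [ 0.  -2.  45.3] turn [ 0.32 -0.06  0.03]
[0.56949282 0.23921895 0.25028866]
```

```bash
python3 -m jog '[0,-1,25,0.3,0,0,0,-1,46,0.3,0,0,0,-1,46,0.3,0,0,0,-1,46,0.3,0,0]'; python3 -c "
from h import *
goto([.5692,.238,.203],toolR(-8,0)); goto([.6443,.2275,.203],toolR(-8,0)); print(get_state()['position'])
w=grab('wrist');save(w,'w18',(200,80,360,260),3.3);s=grab('scene');save(s,'s18',(320,220,420,340),5);t=grab('top');save(t,'t18',(160,120,240,220),6)"
```

```text
clock: 20.55
position: [0.5696, 0.2387, 0.2048]
ee_rot: [-0.0, 0.069, 0.998, 0.0]
contact_force: [-0.5, -0.5, -1.9]
width: 0.0206
shift [ 0.3 -0.7  1.8] turn [ 0.03 -0.01  0.05]
shift [-75.6  -0.7   1.8] turn [ 0.03 -0.01  0.05]
[0.56956462 0.23869081 0.2047719 ]
```

View pics/w18.png

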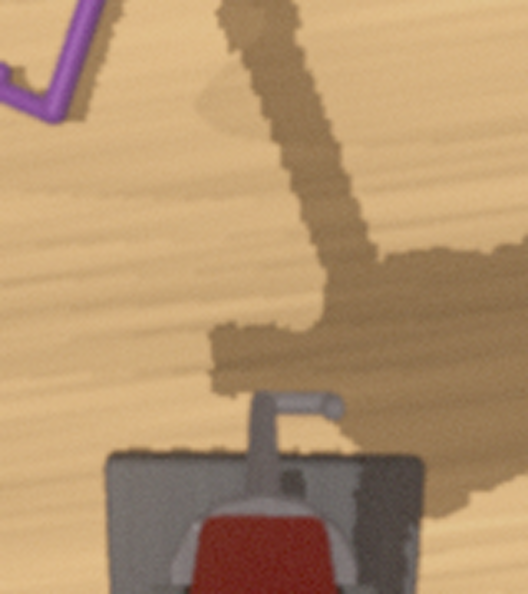

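View pics/s18.png

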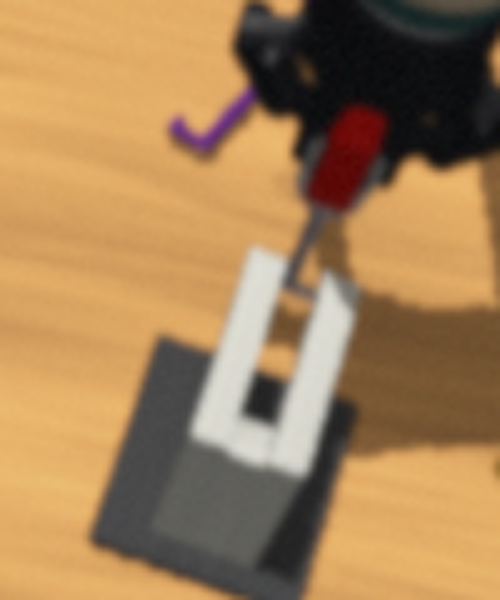

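```bash
python3 -m jog '[-15,-0.7,1,0,0,0,-30,-0.7,1,0,0,0,-45,-0.7,1,0,0,0,-60,-0.7,1,0,0,0,-75,-0.7,1,0,0,0,-75,-0.7,1,0,0,0,-75,-0.7,1,0,0,0]'; python3 -c "
from h import *
goto([.6448,.2274,.1905],toolR(-8,0)); print(get_state()['position'])
w=grab('wrist');save(w,'w19',(200,100,360,260),3.6);t=grab('top');save(t,'t19',(160,120,240,220),6);s=grab('scene');save(s,'s19',(330,250,410,350),6)"
```

```text
clock: 21.58
position: [0.642, 0.2273, 0.201]
ee_rot: [-0.003, 0.069, 0.998, -0.001]
contact_force: [-0.5, -0.2, -1.3]
width: 0.0214
shift [-2.8  0.5 10.5] turn [-0.08 -0.29  0.06]
[0.64199485 0.22734832 0.20102311]
```

View pics/w19.png

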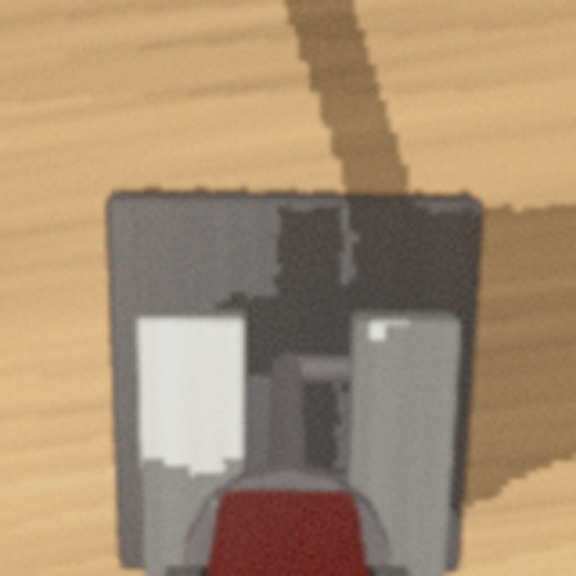

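View pics/s19.png

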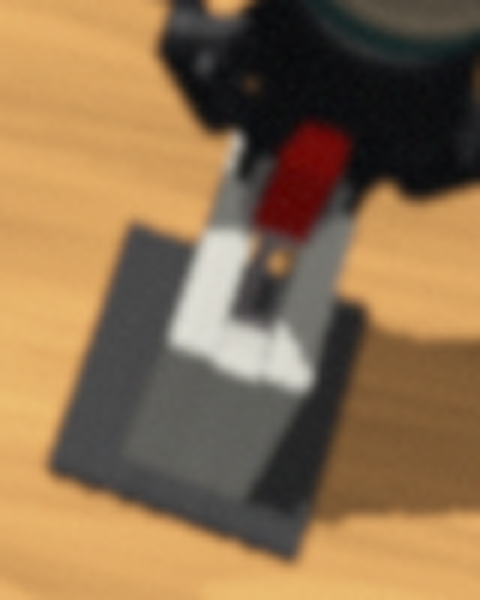

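The shaft is in the slot at about (290,420), with a prong on each side and the toe at (325,368) under the left prong, as at the start. I'll lower until the force changes.

```bash
python3 -m jog '[-2,0.3,4,0,0,0,-2,0.3,7,0,0,0,-2,0.3,8,0,0,0,-2,0.3,8,0,0,0]'; python3 -m jog '[0,0,1,0,0,0,0,0,1,0,0,0]';python3 -m jog '[0,0,1,0,0,0,0,0,1,0,0,0]'
```

```text
clock: 22.22
position: [0.6443, 0.2273, 0.1931]
ee_rot: [-0.002, 0.069, 0.998, -0.001]
contact_force: [0.3, -0.4, -1.9]
width: 0.0206
clock: 22.48
position: [0.6444, 0.2273, 0.1923]
ee_rot: [-0.002, 0.069, 0.998, -0.0]
contact_force: [-0.1, 0.5, -1.5]
width: 0.0214
clock: 22.72
position: [0.6444, 0.2273, 0.1912]
ee_rot: [-0.002, 0.069, 0.998, -0.001]
contact_force: [-0.4, 0.2, -1.5]
width: 0.0213
```

```bash
python3 -m jog '[0,0,1,0,0,0,0,0,1,0,0,0]'|grep -E 'pos|force'; python3 -m jog '[0,0,1,0,0,0,0,0,1,0,0,0]'|grep -E 'pos|force'; python3 -m jog '[0,0,1,0,0,0,0,0,1,0,0,0]'|grep -E 'pos|force'
```

```text
position: [0.6445, 0.2273, 0.1904]
contact_force: [-0.4, -0.1, -0.4]
position: [0.6445, 0.2274, 0.1903]
contact_force: [-1.8, -0.5, 4.6]
position: [0.6445, 0.2274, 0.1903]
contact_force: [-3.5, -0.9, 8.6]
```

The collar is seated at z = 0.1903, the same height as at the grasp, with an 8 N upward force. I'll release.

```bash
python3 -m jog '[0,0,-1.5,0,0,0,0,0,-1.5,0,0,0]'|grep force; python3 -m jog '[0,0,0,0,0,0,0,0,0,0,0,0,0,0,0,0,0,0,0,0,0,0,0,0,0,0,0,0,0,0,0,0,0,0,0,0]' 0;  python3 -c "
from h import *
w=grab('wrist');save(w,'w20')"
```

```text
contact_force: [-1.5, -1.0, 6.0]
clock: 24.48
position: [0.6445, 0.2273, 0.1898]
ee_rot: [-0.002, 0.069, 0.998, -0.0]
contact_force: [-0.1, 1.1, 1.0]
width: 0.0849
```

View pics/w20.png

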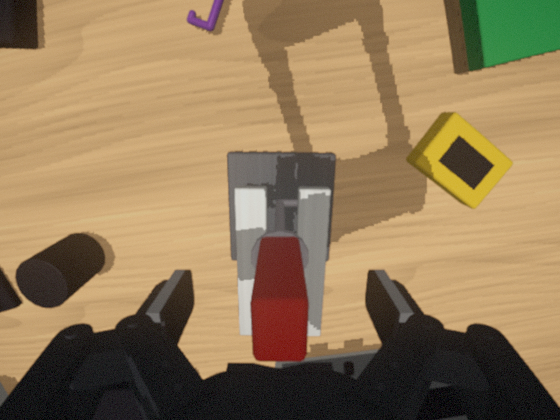

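The hook hangs free and the fingers are clear on both sides. I'll retract upward.

```bash
python3 -m jog '[0,0,-30,0,0,0,0,0,-80,0,0,0,0,0,-130,0,0,0,60,0,-160,0,0,0,120,0,-180,0,0,0,180,0,-180,0,0,0,180,0,-180,0,0,0,180,0,-180,0,0,0]';  python3 -c "
from h import *
w=grab('wrist');save(w,'w21');s=grab('scene');save(s,'s21',s=1.4);save(s,'s21z',(165,190,225,250),10);t=grab('top');save(t,'t21',s=1.4)
print(onz(t,(190.5,153),.22))
hsv=cv2.cvtColor(t['frame'],cv2.COLOR_RGB2HSV)
m=cv2.inRange(hsv,(0,150,90),(5,255,255))|cv2.inRange(hsv,(175,150,90),(180,255,255))
k,l,st,c=cv2.connectedComponentsWithStats(m); print(st[1:][st[1:,4]>25],c[1:][st[1:,4]>25])
p,r=tri([ray(s,(193.3,213.4)),ray(t,(368.8,189.4))]);print((B.T@(p-RIM)*1e3))"
```

```text
clock: 25.52
position: [0.467, 0.2524, 0.371]
ee_rot: [-0.001, 0.069, 0.998, -0.0]
contact_force: [0.1, 0.7, 0.1]
width: 0.0851
[0.64007689 0.22622202 0.22      ]
[[186 146  10  12  86]
 [ 29 234  11   9  75]] [[190.3372093  151.40697674]
 [ 33.96       238.42666667]]
[ 3.77173121 -0.34694088 30.48996272]
```

View pics/s21.png

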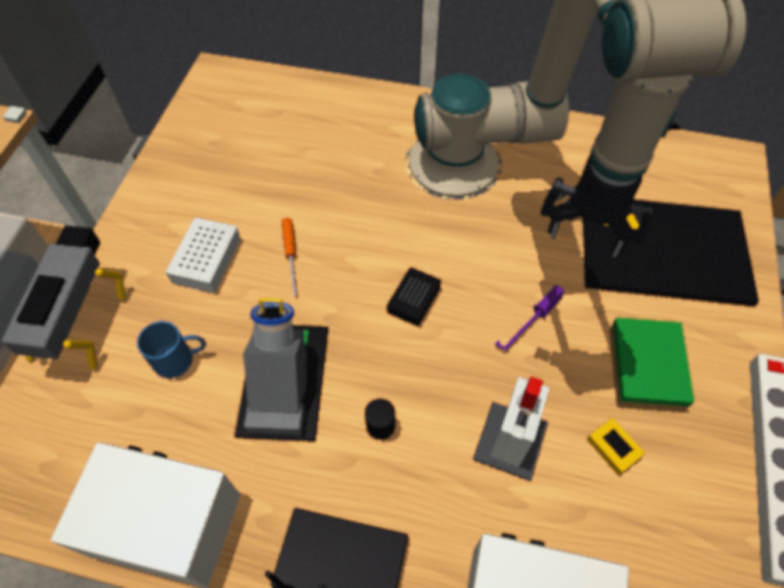

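View pics/t21.png

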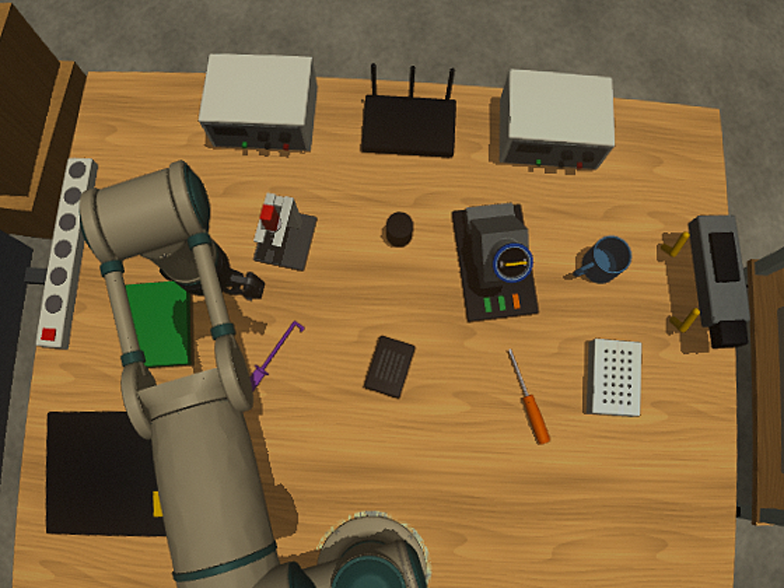

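View pics/s21z.png

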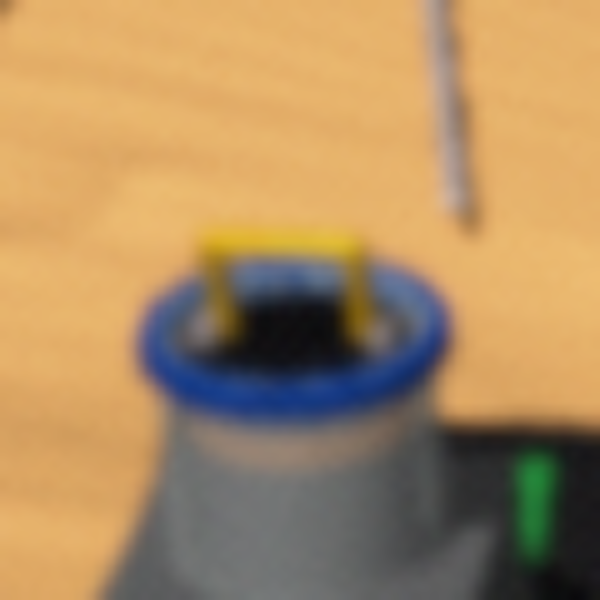

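```bash
python3 -c "
from rig import *
print(sign_off())"
```

```text
the job is handed in; nothing more can be done
None
```

The module is drawn out to its stop, the hook is back in its stand, and I handed the job in at about 25.5 s of the 72 s allowed. No verdict was reported.

**Draw:** I gripped the red handle, slid the hook out of the fork and put its toe under the yellow bar, which leaned about 15° to +x. The pull stayed at about 12 N. It then rose to 24 N with no further movement, which I took as the stop.

**Unhook and hang up:** I lowered the hook clear of the bar, moved it sideways and lifted it out with almost no force. The collar then seated on the prongs at the same tool height as at the grasp (190.3 mm), and I released it and backed away.

**Last checks:**
- **Module:** it is still out, with the bar about 30 mm above the mouth.
- **Hook:** the red handle is within a pixel of where it was at the start, seen from above.
- **Other things:** nothing else on the table appears to have moved.

**Disagreements:**
- **Module height:** the camera estimate puts the module's top about level with the mouth, not 5 mm below it. That is more than the stated 2 mm calibration error, so I relied on the force rise instead.
- **Hook length:** my first estimate of how far the hook reached below the tool was about 7 mm short of what the cameras later showed. It had no effect on the result.

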